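Pack, latch and hand over the instrument box

TASK

Put all the instruments that lie on the near side of the glass guard (probe thermometers and the kitchen timer, as many as there are) into the grey box and shut its lid. Then swing the wire loop over the keeper on the lid and press the latch lever all the way down so that the lid is pulled tight, and after that ring the service bell by pressing its button fully down and letting go. Leave the ramekin, teaspoon and peeler where they are.

Things in the scene. Friction and masses are not known exactly. Their poses are not given: they have to be found in the camera images.
- thermometer_1: a red folding probe thermometer, a flat bar 26 wide x 113 long x 23 mm high (body 16 mm high, probe folded on top), lying flat; origin at the middle of its underside, its long axis is its y axis (it reaches from -56 to +56 mm along y), z up; 80 g. May be absent.
- thermometer_2: a red folding probe thermometer, a flat bar 26 wide x 113 long x 23 mm high (body 16 mm high, probe folded on top), lying flat; origin at the middle of its underside, its long axis is its y axis (it reaches from -56 to +56 mm along y), z up; 80 g. May be absent.
- thermometer_3: a red folding probe thermometer, a flat bar 26 wide x 113 long x 23 mm high (body 16 mm high, probe folded on top), lying flat; origin at the middle of its underside, its long axis is its y axis (it reaches from -56 to +56 mm along y), z up; 80 g. May be absent.
- timer: a white wedge-shaped kitchen timer 53 (x) x 70 (y) x 50 mm high, its front face sloping towards the top; origin at the middle of its underside, z up; grip it across its 53 mm (x) direction; 110 g. May be absent.
- kit_box: a grey plastic box fixed to the counter, outside 135 (x) x 268 (y) x 66 mm high, walls and floor 5 mm, so inside 125 x 258 x 61 mm; origin at the middle of its underside; its -x side is the front with the latch (the robot's side), +x the hinge side, y runs along the hinge. A 4 mm wide springy rubber seal lies along the inside of the front rim, its top 72 mm above the counter; it pushes the lid up with about 5 N at first and 17 N when the lid is tight.
- kit_lid (a joint): lid hinge (rad): 0 = lid pulled tight and level, about 0.03 = shut but loose, resting on the seal, 1.43 to 1.53 at the start (standing open), stop at 1.75. The stiff hinge keeps the lid where it is left (about 0.2 N m of friction): push it down from its outer face. The lid is a slab 9 mm thick, 272 mm along y, 137 mm from hinge to front edge.
- lid_hinge (a point): middle of the lid's hinge axis (along the box's y), 68 mm above the counter, 68 mm behind the box's origin
- lid_edge (a point): middle of the lid's front edge on its outer (top) face, moves with the lid; 137 mm from the hinge axis and 9 mm outward from the plane through the axis that is the lid's underside
- keeper_seat (a point): the seat in the steel keeper in the middle of the lid's front edge, where the loop's bar ends up when latched: a channel 26 mm wide along y and 12 mm across, on a tongue that sticks out 20 mm, between an upturned lip (in front) and a back plate that stands 36 mm above the lid's underside; moves with the lid. Lid tight: 9 mm in front of the box's front wall and 77.5 mm above the counter
- latch_lever (a joint): latch lever hinge (rad): 0 = open, the flat steel handle slants up and out to the front at 52 degrees; it grows as the handle is pressed down and is fully closed at its stop at 1.396, where the handle slants 28 degrees downward and the latch is past its dead point and holds by itself. Pivot axis along y, 16 mm in front of the front wall, 44 mm above the counter. Stays where it is left; takes less than 10 N at the tip.
- lever_tip (a point): middle of the rounded end of the lever's handle, 62 mm from its pivot; the handle is 24 mm wide and 5 mm thick (8 mm at the end); about 93 mm above the counter when open (54 mm in front of the front wall), 15 mm when closed (71 mm in front)
- latch_loop (a joint): swing of the wire loop on the lever (rad): 0 = start, leaning 10 degrees to the front, above the handle (it stays there by its weight); with the lever open it passes upright at 0.17, then falls by its own weight towards the lid and rests at about 0.8 against the keeper's back plate, above the seat. Pressing the lever then draws its bar down into the seat (the joint reads about 1.68 when latched). It must be swung over only after the lid is shut.
- loop_bar (a point): middle of the loop's cross bar (7 mm thick, 44 mm along y), 59 mm from the loop's own pivot, which lies on the lever 26 mm from the lever's pivot (lever open: 41 mm in front of the front wall, 39 mm above the counter). Start: 52 mm in front of the front wall, 97 mm above the counter.
- loop_tab (a point): free end of the flat finger tab (30 wide, 22 long, 6 mm thick) on the loop's bar, bent 30 degrees away from the lid; push it from the front towards the lid to swing the loop over. Start: 66 mm in front of the front wall, 114 mm above the counter.
- bell: silver service bell 84 mm across and 59 mm high, fixed to the counter; origin at the middle of its underside; the button is an 13 mm wide stud on top in the middle, its top 59 mm above the counter
- bell_button (a joint): bell button travel (m), 0 = up, 0.005 = fully down; springs back when released; about 4.6 N fully down
- small_ramekin: dark blue ramekin 58 mm wide, 34 mm high, a bystander; origin at the middle of its underside
- tea_spoon: steel teaspoon 130 mm long, 26 mm wide, 11 mm high, a bystander; origin at the middle of its underside, x along it
- peeler: white peeler 170 mm long, 25 mm wide, 18 mm high, a bystander; origin at the middle of its underside, x along it
Mind the look-alikes: they are no part of the job. There is more than one size of the bell; the job needs the largest.

How it is judged:
On the way, in this order (a step that is already met when the one before it is completed fails the run):
1. every instrument is in the box (x of thermometer_1 in the frame of kit_box between -0.066 and 0.066 m and y of thermometer_1 in the frame of kit_box between -0.132 and 0.132 m and z of thermometer_1 in the frame of kit_box between -0.005 and 0.058 m and x of thermometer_2 in the frame of kit_box between -0.066 and 0.066 m and y of thermometer_2 in the frame of kit_box between -0.132 and 0.132 m and z of thermometer_2 in the frame of kit_box between -0.005 and 0.058 m and x of thermometer_3 in the frame of kit_box between -0.066 and 0.066 m and y of thermometer_3 in the frame of kit_box between -0.132 and 0.132 m and z of thermometer_3 in the frame of kit_box between -0.005 and 0.058 m and x of timer in the frame of kit_box between -0.066 and 0.066 m and y of timer in the frame of kit_box between -0.132 and 0.132 m and z of timer in the frame of kit_box between -0.005 and 0.058 m), for 0.2 s.
2. the lid is shut (all of step 1 and value of joint kit_lid below 0.08 rad), for 0.2 s.
3. the loop sits in the keeper, the lever is fully down and the lid is pulled tight (all of step 1 and value of joint kit_lid below 0.015 rad and value of joint latch_lever above 1.3 rad and distance between loop_bar and keeper_seat below 0.006 m), for 0.2 s.
4. the bell's button is pressed fully down (value of joint kit_lid below 0.015 rad and value of joint latch_lever above 1.3 rad and distance between loop_bar and keeper_seat below 0.006 m and value of joint bell_button above 0.004 m), for 0.04 s.
At the end, for the whole second after the job is handed in: every instrument lies inside the box, the loop's bar sits within 6 mm of the keeper's seat, the lever is down (past 1.3 rad), the lid is pulled tight (hinge below 0.015 rad) and the bell's button is up again (less than 1.5 mm down) (all of step 3 and value of joint bell_button below 0.0015 m); the robot touches nothing.
It fails at once if a bystander (ramekin, teaspoon or peeler) is moved more than 5 cm (distance of any of small_ramekin, tea_spoon, peeler from where it was at the start of the episode above 0.05 m).
Of thermometer_1, thermometer_2, thermometer_3, timer only 3 to 4 are there at a start; the rules pass over those that are not, and their reading is None.
At some moment in a run one of thermometer_1, thermometer_2, thermometer_3, timer may be knocked a few centimetres aside while the robot is not near it.
Once in a run the grip may slacken for a moment while it holds something.
It also fails if it takes over 200 s, if anything falls off the work surface, if the arm or the gripper's body presses on something with over 40 N, if the wrist force passes 120 N, or if a joint passes its speed limit or range.

ROBOT

A 6-joint arm with a two-finger parallel gripper is mounted at the origin on a cart in front of the work surface, level with it; the furniture and walls round the work are solid. World frame = base frame: x ahead of the robot, y to its left, z up, the work surface at z = 0. Lengths are in m, angles in rad, forces in N, time in s.
With the tool pointing down it reaches from about 0.4 to 0.825 m from the base axis. Payload 7 kg.
Tool frame: the origin (TCP) lies at the very end of the fingers, on their centre line; the grasp point (between the pads) lies 19 mm behind it; z points along the fingers, y is the line along which they close (so a half turn about z gives the same grasp; the last joint's range is limited). The gripper opens to 88 mm and grips with 3 to 60 N. Pads are 19 mm wide; open, the fingers measure 130 mm over their backs; the gripper's body (78 mm by 193 mm) begins 47 mm behind the grasp point.
Start: joints at [1.465, 0.359, 0.012, 0, -1.224, -0.288], TCP at [0.259, 0.623, 0.227] pointing down, gripper open.
Joint ranges: [-3.07, 3.07], [-1.43, 2.12], [-1.02, 1.25], [-3.03, 1.67], [-3.05, -0], [-3.03, 3.03]. Speed limits (rad/s): [2.39, 2.39, 3.01, 3.14, 3.14, 3.14].

INTERFACE

Orientations are given as [roll, pitch, yaw] about the fixed x, y, z axes, in that order (R = Rz(yaw) Ry(pitch) Rx(roll)).
In Python, from plant import r gives the robot as it stands. The module is installed in compiled form; this text tells all that it offers.
- The arm moves only by the tool send_rows, never from a script. Its argument "deltas" is a list of rows, each a list of 7 numbers: the shift along the tool's x, y, z in mm, then the turn, a rotation vector about the tool's x, y, z in degrees, then the finger opening in mm, from 0 to 87.6. A call has 1 to 20 rows; each row is the pose to reach, as a shift and turn from the pose commanded when the call began, along the tool's axes at that moment; what a row does not reach only later rows make up. A row lasts 1/10 s, in which the tool goes at most 50 mm and 8.59 degrees, less where a joint would pass 70% of its speed; a pose out of reach is approached as far as the arm can. A call with a gripper value outside its range is refused whole. The fingers move at their own pace and stop on an object; "squeeze" is the grip in N (left out, the last holds). Time passes only in rows, so rows that repeat a pose let the fingers close. It gives the time, the measured TCP pose, the force, the opening and the grip force at its end, in the units of the state.
- r.sense(): the state, without advancing time (a new reading comes with each control period).
- r.grab_frame(name): name is "scene" or "top"; returns (picture, depth): 384x512x3 uint8, blue, green, red; 384x512 float32, m along the optical axis (not along the pixel's ray), 0 where there is no reading.
- r.calibration(name): a dict with "fx", "fy", "cx", "cy" (pixels), "rvec" (rotation vector, rad) and "tvec" (3), from world to camera coordinates, as OpenCV has them. Camera axes: x right, y down, z forward; pixel columns grow to the right and rows downward; lengths in m; the calibration is good to about 2 mm. A picture is of the moment at which its call begins. calibration takes no time and is no camera call.
- r.job_done(): hands the job in; it is judged then, once.
The state is a dict: "clock": time; "joint_pos": joint angles; "qvel": joint speeds; "effort": joint torques, N m; "ee_pos": TCP position; "tcp_rot": TCP orientation; "ft_force": force on the tool from outside, world axes, zero at the start; "torque": the same for the moment, N m; "gripper_width": finger opening in m; "gripper_force": force on a finger pad.
Only numpy, scipy, OpenCV 4.12 (cv2) and the standard library are available. Lean on these libraries where they do the work, as an engineer would, in place of code of your own. Each camera call takes 0.05 s, during which the arm holds its last target. There are 200 camera calls.

## Working session

There is one attempt and no reset: what is moved stays moved. The work goes in short steps, Python scripts to look and compute and a tool call to move; the robot and the scene stay as the last step left them, time stands still between calls to the robot, and variables do not carry over. Pictures are saved under pics/ and viewed, at most 14 in all, crops included, and the job is handed in when it is done.

Besides the shell and the picture viewer there is one more tool, called after ">>>" in YAML: its name, and indented under it one key for each argument. send_rows: Moves the arm, as the interface text tells. Its arguments: {"type":"object","properties":{"deltas":{"type":"array","items":{"type":"array","items":{"type":"number"}}},"squeeze":{"type":"number"}},"required":["deltas"]}

```bash
mkdir -p pics; cat > h.py <<'E'
import numpy as np, cv2, sys
from plant import r
from scipy.spatial.transform import Rotation as Ro
def look(n,save=None):
    p,d=r.grab_frame(n)
    if save: cv2.imwrite('pics/'+save+'.png',p)
    np.savez('last_'+n+'.npz',p=p,d=d)
    return p,d
def cam(n):
    c=r.calibration(n); R=cv2.Rodrigues(np.array(c['rvec'],float))[0]; return c,R,np.array(c['tvec'],float).reshape(3)
def pts(n,d):
    c,R,t=cam(n); v,u=np.mgrid[:d.shape[0],:d.shape[1]]
    P=np.stack([(u-c['cx'])/c['fx']*d,(v-c['cy'])/c['fy']*d,d],-1)
    W=(P-t)@R; W[d<=0]=np.nan; return W
def ray(n,u,v,z):
    c,R,t=cam(n); o=-R.T@t; q=R.T@np.array([(u-c['cx'])/c['fx'],(v-c['cy'])/c['fy'],1]); return o+q*(z-o[2])/q[2]
def proj(n,p):
    c,R,t=cam(n); q=R@np.array(p)+t; return c['fx']*q[0]/q[2]+c['cx'],c['fy']*q[1]/q[2]+c['cy']
def totool(target,rpy=None):
    s=r.sense(); Rt=Ro.from_euler('xyz',s['tcp_rot']); d=Rt.inv().apply(np.array(target)-s['ee_pos'])*1000
    w=[0,0,0]
    if rpy is not None: w=(Rt.inv()*Ro.from_euler('xyz',rpy)).as_rotvec(degrees=True)
    return np.round(d,1),np.round(w,1)
E
python3 - <<'E'
from h import *
for n in('scene','top'):
    p,d=look(n,n+'0'); c,R,t=cam(n); print(n,c['fx'],-R.T@t,R[2])
s=r.sense();print(s)
E
```

```text
scene 477.85057971105283 [-0.51431936 -0.64861655  1.09688959] [ 0.64381405  0.45955056 -0.61181432]
top 419.32797783578525 [0.41521538 0.09192266 1.47634275] [ 0.10058856  0.01033694 -0.99487441]
{'clock': 0.1, 'joint_pos': array([ 1.46507212e+00,  3.59307210e-01,  1.11538523e-02, -3.30272310e-04,
       -1.22411470e+00, -2.88108819e-01]), 'qvel': array([-0.00066462, -0.00270466,  0.00160221,  0.00097345, -0.00049114,
        0.00225706]), 'effort': array([-4.46664963e-04, -5.84165883e+01,  2.93751240e+01,  7.01554388e+00,
        1.01261563e-02, -4.67418420e-05]), 'ee_pos': array([0.25886169, 0.62290716, 0.22571914]), 'tcp_rot': array([ 3.14009335e+00, -1.20520328e-04, -3.93945382e-01]), 'ft_force': array([-0.42737866, -0.49860084, -0.18249674]), 'torque': array([0.0239036 , 0.01910633, 0.0386547 ]), 'gripper_force': 0.0, 'gripper_width': 0.08762115762204256}
```

View pics/scene0.png

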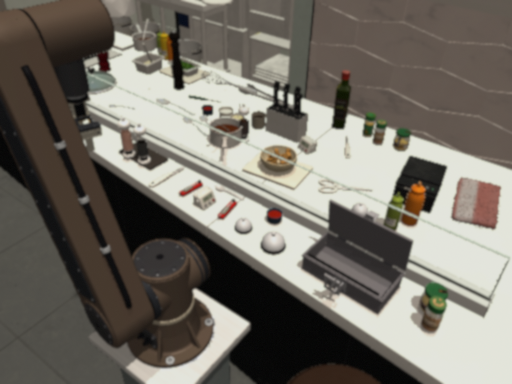

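View pics/top0.png

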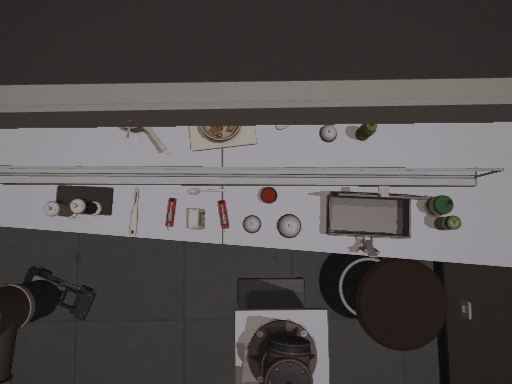

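The scene view shows red thermometers at about (190,188) and (228,209), the timer at (204,200), two bells at (243,226) and (273,242), and the box at (355,265). In the top view those are thermometers (171,212) and (224,214), timer (195,218), bells (252,224) and (289,226), box (369,215). Next I'll check a close crop.

```bash
python3 - <<'E'
from h import *
z=np.load('last_top.npz');p,d=z['p'],z['d']
a=cv2.resize(p[155:255,120:320],None,fx=4,fy=4,interpolation=cv2.INTER_CUBIC)
cv2.imwrite('pics/topcrop.png',a)
W=pts('top',d)
hsv=cv2.cvtColor(p,cv2.COLOR_BGR2HSV)
m=((hsv[...,0]<10)|(hsv[...,0]>170))&(hsv[...,1]>120)&(hsv[...,2]>60)
n,l,s,c=cv2.connectedComponentsWithStats(m.astype(np.uint8))
for i in range(1,n):
    if s[i,4]>15: q=W[l==i]; print('red',c[i],s[i],np.nanmedian(q,0).round(3))
for nm,(u,v) in dict(t1=(171,212),tm=(195,218),t2=(224,214),bs=(252,224),bl=(289,226),boxin=(369,215),tab=(366,243),ram=(268,195),edgeTable=(150,233),glass=(250,182)).items(): print(nm,W[v,u].round(3))
E
```

```text
red [268.37654321 194.78395062] [262 188  14  15 162] [0.542 0.036 0.025]
red [172.63636364 211.5       ] [169 198   7  28  66] [0.496 0.369 0.015]
red [168.94736842 205.        ] [168 200   3  11  19] [0.512 0.382 0.017]
red [219.75       207.28571429] [218 201   4  14  28] [0.501 0.204 0.018]
red [224.35294118 207.5       ] [223 200   4  17  34] [0.502 0.19  0.017]
red [225.375  224.8125] [222 218   7  11  32] [0.44  0.184 0.015]
t1 [0.487 0.375 0.019]
tm [0.464 0.287 0.048]
t2 [0.478 0.19  0.023]
bs [0.441 0.093 0.048]
bl [ 0.433 -0.031  0.062]
boxin [ 0.469 -0.316  0.004]
tab [ 0.374 -0.287  0.058]
ram [0.541 0.037 0.029]
edgeTable [ 0.415  0.453 -0.005]
glass [0.585 0.099 0.048]
```

View pics/topcrop.png

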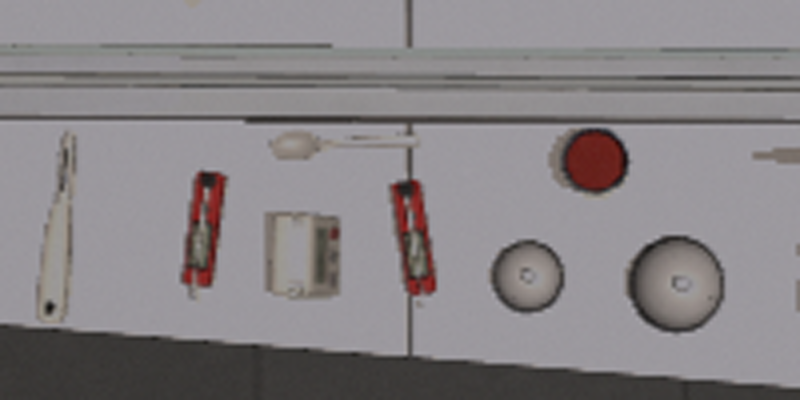

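The crop confirms the candidates. The thermometers are at crop (204,230) and (413,238), and the timer is at (303,254). The smaller bell is at (528,275) and the larger, which is the one I need, at (681,284). The ramekin (595,160), spoon (340,145) and peeler (57,230) stay. Nothing beyond the guard is part of the job.

```bash
python3 - <<'E'
from h import *
for n in('top','scene'):
    z=np.load(f'last_{n}.npz');d=z['d'];p=z['p'];W=pts(n,d)
    x,y,h=W[...,0],W[...,1],W[...,2]
    tb=(x>.42)&(x<.55)&(y>-.1)&(y<.5)&(abs(h)<.01); print(n,'table z',np.nanmedian(h[tb]))
    m=(h>.009)&(h<.2)&(x>.36)&(x<.575)&(y>-.5)&(y<.5)
    k,l,s,c=cv2.connectedComponentsWithStats(m.astype(np.uint8),connectivity=4)
    for i in range(1,k):
        if s[i,4]<20: continue
        q=W[l==i]; (cx,cy),(w,hh),a=cv2.minAreaRect(q[:,:2].astype(np.float32)*1000)
        print(c[i].round(),s[i,4],'ctr',round(cx),round(cy),'size',round(w),round(hh),'ang',round(a,1),'zmax',np.nanpercentile(q[:,2],[50,97]).round(3))
    if n=='top':
        sub=slice(205,233),slice(183,209); np.set_printoptions(linewidth=250); print((h[sub]*1000)[::2].round().astype(int)); print(W[218,183:209:5,:2].round(3))
        # box rim slices
    hb=(h>.055)&(h<.08)&(y<-.1)&(y>-.5)&(x>.36)&(x<.6)
    q=W[hb]; print('rim',len(q),np.nanpercentile(q,[1,50,99],axis=0).round(3))
E
```

```text
top table z -3.209069312429496e-05
[387. 185.] 202 ctr 572 -358 size 282 8 ang 89.5 zmax [0.042 0.053]
[329. 185.] 38 ctr 574 -167 size 89 2 ang 89.3 zmax [0.029 0.051]
[268. 195.] 218 ctr 543 37 size 55 52 ang 89.2 zmax [0.026 0.036]
[371. 219.] 1100 ctr 450 -310 size 297 181 ang 86.7 zmax [0.063 0.181]
[401. 195.] 42 ctr 524 -384 size 13 105 ang 3.9 zmax [0.181 0.198]
[170. 212.] 208 ctr 486 379 size 26 103 ang 83.2 zmax [0.017 0.024]
[223. 214.] 212 ctr 475 194 size 107 26 ang 8.6 zmax [0.017 0.026]
[136. 215.] 21 ctr 478 498 size 49 4 ang 0.1 zmax [0.012 0.018]
[196. 218.] 329 ctr 464 286 size 51 68 ang 89.5 zmax [0.046 0.055]
[289. 226.] 406 ctr 436 -33 size 77 80 ang 74.8 zmax [0.038 0.053]
[251. 224.] 210 ctr 444 95 size 52 52 ang 89.3 zmax [0.03  0.041]
[[                   2                   -4                   -3                    2                    3                    1                    2                    0                    4                    2                    2
                    -1                    3                    4                   -1          
[... 7602 characters left out ...]
0.002323612999079346
[190. 188.] 120 ctr 486 375 size 31 100 ang 84.2 zmax [0.015 0.023]
[203. 197.] 327 ctr 461 284 size 56 74 ang 88.7 zmax [0.036 0.051]
[227. 209.] 136 ctr 476 191 size 100 27 ang 9.1 zmax [0.015 0.023]
[362. 255.] 5784 ctr 476 -319 size 198 362 ang 0.1 zmax [0.065 0.192]
[274. 215.] 214 ctr 542 35 size 65 61 ang 0.2 zmax [0.023 0.032]
[243. 225.] 183 ctr 439 90 size 48 55 ang 54.1 zmax [0.025 0.039]
[273. 242.] 374 ctr 428 -38 size 65 74 ang 12.5 zmax [0.035 0.052]
[332. 285.] 49 ctr 386 -284 size 64 26 ang 42.2 zmax [0.038 0.045]
rim 1281 [[ 0.388 -0.439  0.056]
 [ 0.432 -0.314  0.064]
 [ 0.541 -0.166  0.079]]<stdin>:13: RuntimeWarning: invalid value encountered in cast
```

```bash
python3 - <<'E'
from h import *
z=np.load('last_top.npz');d=z['d'];p=z['p'];W=pts('top',d)
x,y,h=W[...,0],W[...,1],W[...,2]
m=(h>.055)&(h<.085)&(x>.36)&(x<.56)&(y>-.5)&(y<-.12)
for u in range(326,414,4):
    r_=np.where(m[:,u])[0]; print(u,y[r_,u].mean().round(3) if len(r_) else '',[ (int(v),round(float(x[v,u]),3),round(float(h[v,u])*1000)) for v in r_])
f=(h<.02)&(x>.36)&(x<.56)&(y>-.46)&(y<-.14)
fl=cv2.connectedComponentsWithStats(f.astype(np.uint8),connectivity=4); i=fl[1][215,369]; q=W[fl[1]==i]; print('floor',cv2.minAreaRect(q[:,:2].astype(np.float32)*1000),np.nanmedian(q[:,2]))
L=(h>.1)&(h<.25)&(x>.36)&(x<.6)&(y>-.5)&(y<-.12); q=W[L]; print('lid',len(q),np.nanpercentile(q,[0,2,50,98,100],axis=0).round(3))
A=np.c_[q[:,1],q[:,2],np.ones(len(q))]; print('lid x=a*y+b*z+c',np.linalg.lstsq(A,q[:,0],rcond=None)[0])
a=cv2.resize(p[175:260,315:425],None,fx=6,fy=6,interpolation=cv2.INTER_CUBIC)
b=np.load('last_scene.npz')['p'];b=cv2.resize(b[195:315,290:420],None,fx=5,fy=5,interpolation=cv2.INTER_CUBIC)
cv2.imwrite('pics/boxs.png',np.clip(b.astype(float)*1.6,0,255))
E
```

```text
326  []
330 -0.168 [(191, 0.548, 72), (192, 0.545, 74), (193, 0.541, 76), (194, 0.538, 75), (195, 0.536, 64), (196, 0.532, 63), (197, 0.529, 65), (198, 0.525, 69), (199, 0.522, 67), (200, 0.519, 65), (201, 0.515, 63), (202, 0.512, 68), (203, 0.508, 68), (204, 0.505, 66), (205, 0.502, 61), (206, 0.498, 65), (207, 0.495, 68), (208, 0.492, 64), (209, 0.488, 68), (210, 0.485, 67), (211, 0.482, 62), (212, 0.478, 65), (213, 0.475, 68), (214, 0.472, 65), (215, 0.468, 69), (216, 0.465, 69), (217, 0.462, 61), (218, 0.458, 67), (219, 0.455, 67), (220, 0.451, 68), (221, 0.448, 64), (222, 0.445, 71), (223, 0.441, 67), (224, 0.438, 64), (225, 0.435, 67), (226, 0.432, 64), (227, 0.428, 68), (228, 0.425, 69), (229, 0.422, 65), (230, 0.418, 68), (231, 0.415, 70), (232, 0.412, 67), (233, 0.408, 66), (234, 0.405, 66)]
334 -0.181 [(191, 0.547, 83), (195, 0.535, 68), (231, 0.415, 72), (233, 0.408, 70), (234, 0.405, 61)]
338 -0.193 [(231, 0.415, 69), (232, 0.411, 67), (233, 0.408, 64), (234, 0.405, 65), (235, 0.401, 66)]
342 -0.206 [(232, 0.411, 68), (233, 0.408, 68), (234, 0.404, 68), (235, 0.401, 63)]

[... 1951 characters left out ...]
(223, 0.438, 69), (224, 0.435, 66), (225, 0.432, 64), (226, 0.429, 58), (227, 0.425, 63), (228, 0.422, 61), (229, 0.418, 62), (230, 0.415, 67), (231, 0.412, 60), (232, 0.409, 64), (233, 0.405, 62), (234, 0.402, 65), (235, 0.399, 68), (236, 0.395, 65), (237, 0.392, 67)]
floor ((467.9251403808594, -307.21295166015625), (251.1898193359375, 123.21501159667969), 87.68766021728516) 0.005728842132068413
lid 564 [[ 0.508 -0.498  0.101]
 [ 0.511 -0.468  0.117]
 [ 0.526 -0.305  0.205]
 [ 0.6   -0.168  0.224]
 [ 0.6   -0.167  0.228]]
lid x=a*y+b*z+c [-0.08523626  0.10042952  0.48878818][ WARN:0@0.651] global loadsave.cpp:1063 imwrite_ Unsupported depth image for selected encoder is fallbacked to CV_8U.
```

View pics/boxs.png

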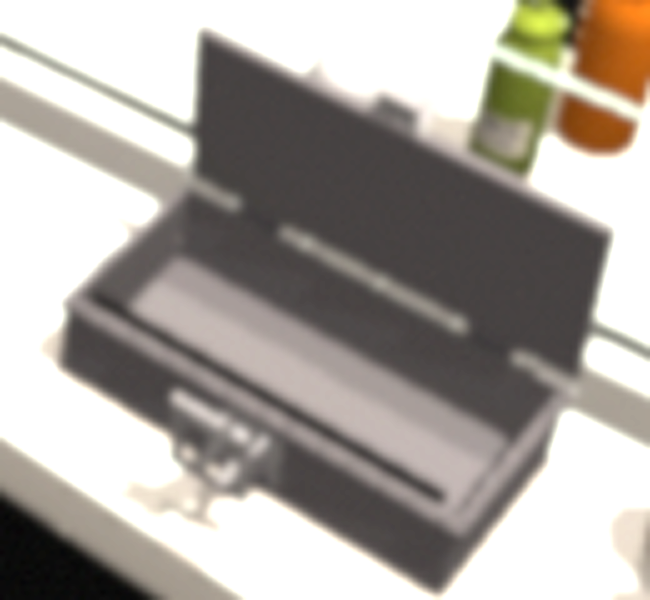

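The box crop shows the lid standing open with the keeper at crop (395,110) and the latch in front at crop (215,440). That puts the box at about (0.463,-0.302) with yaw about -3°. I'll start with the left thermometer.

```bash
python3 - <<'E'
from h import *
print(totool([.486,.377,.12],[np.pi,0,np.deg2rad(-6.8)]))
z=np.load('last_top.npz');W=pts('top',z['d'])
for u in(230,300,400): print([tuple(W[v,u].round(3)) for v in range(162,192,2)])
E
```

```text
(array([304.1, 139.7, 106. ]), array([  0.1,   0. , -15.8]))
[(np.float64(0.663), np.float64(0.169), np.float64(0.004)), (np.float64(0.656), np.float64(0.169), np.float64(0.005)), (np.float64(0.65), np.float64(0.17), np.float64(-0.006)), (np.float64(0.609), np.float64(0.158), np.float64(0.217)), (np.float64(0.628), np.float64(0.167), np.float64(0.047)), (np.float64(0.622), np.float64(0.168), np.float64(0.037)), (np.float64(0.615), np.float64(0.167), np.float64(0.04)), (np.float64(0.609), np.float64(0.168), np.float64(0.034)), (np.float64(0.601), np.float64(0.168), np.float64(0.039)), (np.float64(0.594), np.float64(0.168), np.float64(0.041)), (np.float64(0.586), np.float64(0.167), np.float64(0.048)), (np.float64(0.58), np.float64(0.167), np.float64(0.044)), (np.float64(0.577), np.float64(0.17), np.float64(0.003)), (np.float64(0.57), np.float64(0.17), np.float64(0.004)), (np.float64(0.563), np.float64(0.17), np.float64(0.002))]
[(np.float64(0.66), np.float64(-0.08), np.float64(0.003)), (np.float64(0.653), np.float64(-0.08), np.float64(0.002)), (np.float64(0.646), np.float64(-0.08), np.
[... 925 characters left out ...]
64(0.603), np.float64(-0.358), np.float64(0.211)), (np.float64(0.621), np.float64(-0.417), np.float64(0.044)), (np.float64(0.614), np.float64(-0.417), np.float64(0.043)), (np.float64(nan), np.float64(nan), np.float64(nan)), (np.float64(0.6), np.float64(-0.417), np.float64(0.041)), (np.float64(0.592), np.float64(-0.414), np.float64(0.05)), (np.float64(0.586), np.float64(-0.416), np.float64(0.043)), (np.float64(0.578), np.float64(-0.413), np.float64(0.051)), (np.float64(0.572), np.float64(-0.414), np.float64(0.046)), (np.float64(0.569), np.float64(-0.426), np.float64(0.011)), (np.float64(0.563), np.float64(-0.429), np.float64(0.001)), (np.float64(0.556), np.float64(-0.43), np.float64(-0.002))]
```

>>> send_rows:
  deltas:
    - [304, 140, 0, 0, 0, -15.8, 50]
    - [304, 140, 0, 0, 0, -15.8, 50]
    - [304, 140, 0, 0, 0, -15.8, 50]
    - [304, 140, 0, 0, 0, -15.8, 50]
    - [304, 140, 0, 0, 0, -15.8, 50]
    - [304, 140, 0, 0, 0, -15.8, 50]
    - [304, 140, 0, 0, 0, -15.8, 50]
    - [304, 140, 0, 0, 0, -15.8, 50]
    - [304, 140, 0, 0, 0, -15.8, 50]
    - [304, 140, 106, 0, 0, -15.8, 50]
    - [304, 140, 106, 0, 0, -15.8, 50]
    - [304, 140, 106, 0, 0, -15.8, 50]
    - [304, 140, 106, 0, 0, -15.8, 50]
  squeeze: 25

```text
clock: 1.4
ee_pos: [0.4853, 0.3776, 0.1199]
tcp_rot: [3.139, 0.001, -0.116]
ft_force: [-0.1, 0.1, 1.2]
gripper_width: 0.0501
gripper_force: 0.0
```

```bash
python3 - <<'E'
from h import *
p,d=look('scene'); a=cv2.resize(p[140:260,140:300],None,fx=5,fy=5,interpolation=cv2.INTER_CUBIC); cv2.imwrite('pics/a1.png',a)
s=r.sense(); print(s['ee_pos'],s['tcp_rot'],totool([.486,.377,.005],[np.pi,0,np.deg2rad(-6.8)]))
E
```

```text
[0.48630305 0.37856986 0.12186959] [ 3.14155271e+00 -1.00093196e-03 -1.16314563e-01] (array([ -0.2,   1.6, 116.9]), array([ 0. , -0.1,  0.1]))
```

View pics/a1.png

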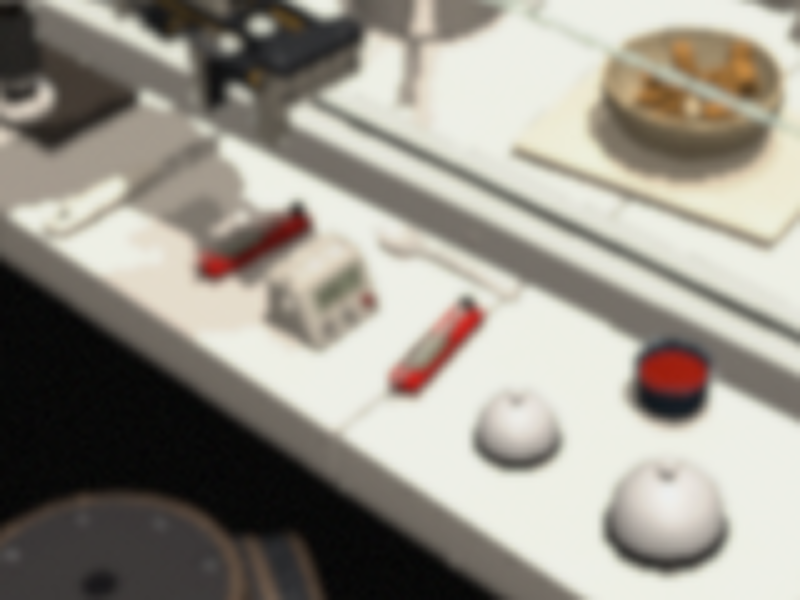

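The gripper at crop (270,100) is above the left thermometer at (255,240), which has not moved. I'll descend and grip.

>>> send_rows:
  deltas:
    - [0, 1.5, 50, 0, 0, 0, 50]
    - [0, 1.5, 85, 0, 0, 0, 50]
    - [0, 1.5, 105, 0, 0, 0, 50]
    - [0, 1.5, 116, 0, 0, 0, 50]
    - [0, 1.5, 116, 0, 0, 0, 50]
    - [0, 1.5, 116, 0, 0, 0, 10]
    - [0, 1.5, 116, 0, 0, 0, 10]
    - [0, 1.5, 116, 0, 0, 0, 10]
    - [0, 1.5, 116, 0, 0, 0, 10]
    - [0, 1.5, 116, 0, 0, 0, 10]
    - [0, 1.5, 116, 0, 0, 0, 10]
  squeeze: 25

```text
clock: 2.55
ee_pos: [0.4864, 0.3767, 0.0058]
tcp_rot: [-3.14, -0.001, -0.118]
ft_force: [-0.9, -0.2, 6.9]
gripper_width: 0.0256
gripper_force: 25.0
```

```bash
python3 - <<'E'
from h import *
yaw=np.deg2rad(-3.1);B=np.array([.463,-.302,0]);f=lambda x,y,z:B+Ro.from_euler('z',yaw).apply([x,y,z])
print('place -.08',f(0,-.08,0),totool(f(0,-.08,.2),[np.pi,0,yaw]))
E
```

```text
place -.08 [ 0.45867369 -0.38188293  0.        ] (array([  61.6,  756.3, -195.4]), array([-0.1, -0.1, -3.6]))
```

>>> send_rows:
  deltas:
    - [0, 0, -50, 0, 0, 0, 10]
    - [0, 0, -100, 0, 0, 0, 10]
    - [0, 0, -150, 0, 0, 0, 10]
    - [0, 40, -195, 0, 0, 0, 10]
    - [5, 90, -195, 0, 0, 1, 10]
    - [10, 140, -195, 0, 0, 3.6, 10]
    - [15, 190, -195, 0, 0, 3.6, 10]
    - [20, 240, -195, 0, 0, 3.6, 10]
    - [20, 290, -195, 0, 0, 3.6, 10]
    - [20, 340, -195, 0, 0, 3.6, 10]
    - [20, 390, -195, 0, 0, 3.6, 10]
    - [25, 440, -195, 0, 0, 3.6, 10]
    - [30, 490, -195, 0, 0, 3.6, 10]
    - [35, 540, -195, 0, 0, 3.6, 10]
    - [40, 590, -195, 0, 0, 3.6, 10]
    - [45, 640, -195, 0, 0, 3.6, 10]
    - [50, 690, -195, 0, 0, 3.6, 10]
    - [53, 730, -195, 0, 0, 3.6, 10]
    - [53, 756, -195, 0, 0, 3.6, 10]
    - [53, 756, -195, 0, 0, 3.6, 10]

```text
clock: 4.55
ee_pos: [0.4482, -0.3841, 0.1986]
tcp_rot: [-3.142, 0.002, -0.185]
ft_force: [-0.4, 0.6, -0.7]
gripper_width: 0.0259
gripper_force: 25.0
```

```bash
cat >> h.py <<'E'
yaw=np.deg2rad(-3.1);B=np.array([.463,-.302,0]);RB=Ro.from_euler('z',yaw)
f=lambda x,y,z:B+RB.apply([x,y,z])
def st():
    s=r.sense(); print(s['clock'],np.round(s['ee_pos'],4),np.round(s['tcp_rot'],3),'F',np.round(s['ft_force'],1),'w',round(s['gripper_width'],4),'g',round(s['gripper_force'],1),'box',np.round(RB.inv().apply(s['ee_pos']-B),4))
E
python3 - <<'E'
from h import *
st()
print(totool(f(-.008,-.08,.10),[np.pi,0,yaw]))
E
```

```text
4.55 [ 0.4482 -0.3841  0.1986] [-3.142e+00  2.000e-03 -1.850e-01] F [-0.4  0.6 -0.7] w 0.0259 g 25.0 box [-0.0104 -0.0827  0.1986]
(array([ 2.2, -3. , 98.6]), array([-0. ,  0.1, -7.5]))
```

>>> send_rows:
  deltas:
    - [2, -3, 40, 0, 0, -7.5, 10]
    - [2, -3, 75, 0, 0, -7.5, 10]
    - [2, -3, 98, 0, 0, -7.5, 10]
    - [2, -3, 98, 0, 0, -7.5, 10]
    - [2, -3, 98, 0, 0, -7.5, 10]

```text
clock: 5.05
ee_pos: [0.4521, -0.3783, 0.1021]
tcp_rot: [3.141, 0.001, -0.049]
ft_force: [0.2, 0.8, -0.2]
gripper_width: 0.0256
gripper_force: 25.0
```

```bash
python3 - <<'E'
from h import *
st()
p,d=look('top');W=pts('top',d)
q,e=look('scene')
a=cv2.resize(p[185:250,320:420],None,fx=6,fy=6,interpolation=cv2.INTER_CUBIC)
b=cv2.resize(q[195:315,290:420],None,fx=4,fy=4,interpolation=cv2.INTER_CUBIC)
b=cv2.copyMakeBorder(b,0,0,0,600-520,cv2.BORDER_CONSTANT)
cv2.imwrite('pics/b.png',np.clip(cv2.resize(np.vstack([a,b]),None,fx=.68,fy=.68)*1.5,0,255).astype(np.uint8))
hsv=cv2.cvtColor(p,cv2.COLOR_BGR2HSV)
m=((hsv[...,0]<10)|(hsv[...,0]>170))&(hsv[...,1]>110)&(hsv[...,2]>40); m[:,:325]=0;m[250:]=0
v,u=np.where(m); 
for k in np.unique(v): print(k,u[v==k].min(),u[v==k].max(),ray('top',u[v==k].mean(),k,.105).round(3),end=';')
E
```

```text
5.05 [ 0.4521 -0.3783  0.1021] [ 3.141e+00  1.000e-03 -4.900e-02] F [ 0.2  0.8 -0.2] w 0.0256 g 25.0 box [-0.0067 -0.0768  0.1021]
231 399 401 [ 0.412 -0.386  0.105];232 399 402 [ 0.409 -0.387  0.105];233 399 401 [ 0.406 -0.386  0.105];
```

View pics/b.png

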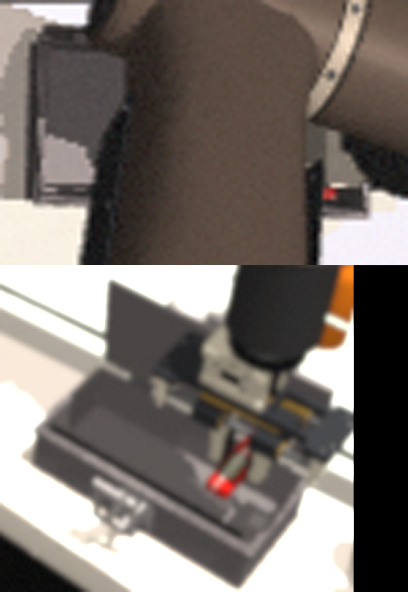

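The probe end protrudes about 10 mm beyond the red body on the near side, so the tool should sit at box x of about +0.006. The bottom of the picture shows the thermometer held level over the box with its red near end just inside the front rim. I'll lower it in stages.

>>> send_rows:
  deltas:
    - [13, 0, 5, 0, 0, 0, 10]
    - [13, 0, 20, 0, 0, 0, 10]
    - [13, 0, 35, 0, 0, 0, 10]
    - [13, 0, 45, 0, 0, 0, 10]
    - [13, 0, 45, 0, 0, 0, 10]

```text
clock: 5.65
ee_pos: [0.4649, -0.3789, 0.0557]
tcp_rot: [-3.141, 0.001, -0.05]
ft_force: [0.4, 0.1, -1.0]
gripper_width: 0.0255
gripper_force: 25.0
```

```bash
python3 - <<'E'
from h import *
st()
E
```

```text
5.65 [ 0.4649 -0.3789  0.0557] [-3.141e+00  1.000e-03 -5.000e-02] F [ 0.4  0.1 -1. ] w 0.0255 g 25.0 box [ 0.006  -0.0766  0.0557]
```

>>> send_rows:
  deltas:
    - [0, 0, 20, 0, 0, 0, 10]
    - [0, 0, 35, 0, 0, 0, 10]
    - [0, 0, 41, 0, 0, 0, 10]
    - [0, 0, 41, 0, 0, 0, 10]
    - [0, 0, 41, 0, 0, 0, 38]
    - [0, 0, 41, 0, 0, 0, 38]
    - [0, 0, 41, 0, 0, 0, 38]
    - [0, 0, 10, 0, 0, 0, 38]
    - [0, 0, -30, 0, 0, 0, 38]
    - [-15, 0, -80, 0, 0, 0, 38]
    - [-15, -20, -130, 0, 0, 0, 50]
    - [-15, -70, -130, 0, 0, 0, 50]
    - [-15, -120, -130, 0, 0, 0, 50]
    - [-15, -170, -130, 0, 0, 0, 50]
    - [-15, -220, -130, 0, 0, 0, 50]
    - [-10, -270, -130, 0, 0, 0, 50]
    - [-5, -320, -130, 0, 0, 0, 50]
    - [-5, -370, -130, 0, 0, 0, 50]

```text
clock: 7.45
ee_pos: [0.4786, -0.0101, 0.1875]
tcp_rot: [-3.141, -0.002, -0.05]
ft_force: [1.9, 0.2, -1.1]
gripper_width: 0.0502
gripper_force: 0.0
```

```bash
cat > meas.py <<'E'
from h import *
st()
for n in('top','scene'):
    p,d=look(n);W=pts(n,d); x,y,h=W[...,0],W[...,1],W[...,2]
    hsv=cv2.cvtColor(p,cv2.COLOR_BGR2HSV)
    red=((hsv[...,0]<10)|(hsv[...,0]>170))&(hsv[...,1]>120)&(hsv[...,2]>50)
    m=(h>.009)&(h<.065)&(x>.39)&(x<.56)&(y>-.5)&(y<.45)
    k,l,s,c=cv2.connectedComponentsWithStats(m.astype(np.uint8),connectivity=4)
    for i in range(1,k):
        if s[i,4]<40 : continue
        q=W[l==i]; (cx,cy),(w,hh),a=cv2.minAreaRect(q[:,:2].astype(np.float32)*1000)
        if cy>-150: print(n,c[i].round(),s[i,4],'red',red[l==i].sum(),'ctr',round(cx),round(cy),'size',round(w),round(hh),'ang',round(a,1),'z',np.nanpercentile(q[:,2],[50,97]).round(3))
    rb=red&(y<-.15)&(y>-.45)&(x>.38)&(x<.55)
    if rb.sum()>5: print(n,'red in box',rb.sum(),'range in box frame',np.nanpercentile(RB.inv().apply(W[rb]-B),[3,50,97],axis=0).round(3).tolist())
E
python3 meas.py
```

```text
7.45 [ 0.4786 -0.0101  0.1875] [-3.141e+00 -2.000e-03 -5.000e-02] F [ 1.9  0.2 -1.1] w 0.0502 g 0.0 box [-2.000e-04  2.923e-01  1.875e-01]
top [266. 192.] 51 red 40 ctr 553 39 size 15 52 ang 2.4 z [0.025 0.036]
top [221. 206.] 85 red 44 ctr 507 199 size 42 25 ang 1.7 z [0.017 0.027]
top [195. 216.] 237 red 1 ctr 470 286 size 58 51 ang 0.0 z [0.048 0.055]
top [291. 232.] 94 red 0 ctr 410 -41 size 22 65 ang 22.4 z [0.036 0.047]
top red in box 132 range in box frame [[-0.039, -0.089, 0.014], [0.016, -0.07, 0.021], [0.053, -0.064, 0.027]]
scene [203. 197.] 323 red 0 ctr 464 285 size 53 77 ang 87.7 z [0.037 0.051]
scene [227. 209.] 136 red 53 ctr 474 190 size 112 25 ang 9.1 z [0.015 0.022]
scene [273. 216.] 175 red 81 ctr 535 35 size 60 49 ang 89.5 z [0.023 0.033]
scene [243. 225.] 179 red 0 ctr 440 90 size 49 54 ang 62.3 z [0.026 0.038]
scene [273. 242.] 377 red 0 ctr 429 -40 size 67 76 ang 32.4 z [0.034 0.053]
scene red in box 81 range in box frame [[-0.002, -0.092, 0.009], [0.03, -0.087, 0.018], [0.065, -0.067, 0.023]]
```

```bash
python3 - <<'E'
from h import *
print(totool([.471,.1915,.006],[np.pi,0,np.deg2rad(8.8)]))
E
```

```text
(array([ -17.3, -198.1,  181.7]), array([ -0.1,  -0.1, -11.3]))
```

>>> send_rows:
  deltas:
    - [-17, -50, 0, 0, 0, -8, 50]
    - [-17, -100, 30, 0, 0, -11.3, 50]
    - [-17, -150, 60, 0, 0, -11.3, 50]
    - [-17, -198, 90, 0, 0, -11.3, 50]
    - [-17, -198, 130, 0, 0, -11.3, 50]
    - [-17, -198, 140, 0, 0, -11.3, 50]
    - [-17, -198, 140, 0, 0, -11.3, 50]
    - [-17, -198, 140, 0, 0, -11.3, 50]

```text
clock: 8.35
ee_pos: [0.4715, 0.1862, 0.0472]
tcp_rot: [3.141, -0.0, 0.147]
ft_force: [-0.4, -0.2, -0.7]
gripper_width: 0.05
gripper_force: 0.0
```

```bash
python3 - <<'E'
from h import *
st();print(totool([.471,.1915,.006],[np.pi,0,np.deg2rad(8.8)]))
E
```

```text
8.35 [0.4715 0.1862 0.0472] [ 3.141 -0.     0.147] F [-0.4 -0.2 -0.7] w 0.05 g 0.0 box [-0.0179  0.4879  0.0472]
(array([ 0.2, -5.4, 41.2]), array([ 0. , -0. , -0.4]))
```

>>> send_rows:
  deltas:
    - [0, -5, 0, 0, 0, 0, 50]
    - [0, -5, 20, 0, 0, 0, 50]
    - [0, -5, 35, 0, 0, 0, 50]
    - [0, -5, 41, 0, 0, 0, 50]
    - [0, -5, 41, 0, 0, 0, 50]
    - [0, -5, 41, 0, 0, 0, 10]
    - [0, -5, 41, 0, 0, 0, 10]
    - [0, -5, 41, 0, 0, 0, 10]
    - [0, -5, 41, 0, 0, 0, 10]
    - [0, -5, 41, 0, 0, 0, 10]
    - [0, -5, 0, 0, 0, 0, 10]
    - [0, -5, -50, 0, 0, 0, 10]
    - [0, -5, -100, 0, 0, 0, 10]
    - [0, -5, -150, 0, 0, 0, 10]
    - [0, -5, -150, 0, 0, 0, 10]
  squeeze: 30

```text
clock: 9.85
ee_pos: [0.4736, 0.1934, 0.2039]
tcp_rot: [-3.136, -0.011, 0.148]
ft_force: [-0.3, 0.6, -1.5]
gripper_width: 0.0257
gripper_force: 30.0
```

```bash
python3 - <<'E'
from h import *
st();print(totool(f(-.006,.08,.197),[np.pi,0,yaw]))
E
```

```text
9.85 [0.4736 0.1934 0.2039] [-3.136 -0.011  0.148] F [-0.3  0.6 -1.5] w 0.0257 g 30.0 box [-0.0162  0.4952  0.2039]
(array([-73.6, 408.8,   3.9]), array([-0.4, -0.6, 11.6]))
```

>>> send_rows:
  deltas:
    - [-9, 50, 0, 0, 0, 3, 10]
    - [-18, 100, 0, 0, 0, 6, 10]
    - [-27, 150, 0, 0, 0, 9, 10]
    - [-36, 200, 0, 0, 0, 11.6, 10]
    - [-45, 250, 0, 0, 0, 11.6, 10]
    - [-54, 300, 0, 0, 0, 11.6, 10]
    - [-63, 350, 0, 0, 0, 11.6, 10]
    - [-72, 395, 0, 0, 0, 11.6, 10]
    - [-73.5, 409, 0, 0, 0, 11.6, 10]
    - [-73.5, 409, 0, 0, 0, 11.6, 10]
    - [-73.5, 409, 0, 0, 0, 11.6, 10]

```text
clock: 10.95
ee_pos: [0.4572, -0.2242, 0.196]
tcp_rot: [-3.141, 0.001, -0.057]
ft_force: [-0.5, 0.6, -0.7]
gripper_width: 0.0257
gripper_force: 30.0
```

```bash
python3 - <<'E'
from h import *
st();print(totool(f(-.006,.08,.1),[np.pi,0,yaw]))
p,d=look('top');hsv=cv2.cvtColor(p,cv2.COLOR_BGR2HSV)
m=((hsv[...,0]<10)|(hsv[...,0]>170))&(hsv[...,1]>110)&(hsv[...,2]>40); m[:,:325]=0;m[250:]=0
v,u=np.where(m)
for k in np.unique(v): print(k,u[v==k].min(),u[v==k].max(),ray('top',u[v==k].mean(),k,.21).round(3),end=';')
E
```

```text
10.95 [ 0.4572 -0.2242  0.196 ] [-3.141e+00  1.000e-03 -5.700e-02] F [-0.5  0.6 -0.7] w 0.0257 g 30.0 box [-0.01    0.0774  0.196 ]
(array([ 4.1, -2.6, 96. ]), array([-0. ,  0.1, -0.2]))
230 354 360 [ 0.417 -0.221  0.21 ];
```

>>> send_rows:
  deltas:
    - [4, -2, 50, 0, 0, 0, 10]
    - [4, -2, 90, 0, 0, 0, 10]
    - [8, -2, 105, 0, 0, 0, 10]
    - [12, -2, 115, 0, 0, 0, 10]
    - [12, -2, 130, 0, 0, 0, 10]
    - [12, -2, 140, 0, 0, 0, 10]
    - [12, -2, 140, 0, 0, 0, 10]

```text
clock: 11.7
ee_pos: [0.4695, -0.222, 0.0559]
tcp_rot: [-3.141, 0.001, -0.054]
ft_force: [-0.3, -0.9, -0.7]
gripper_width: 0.026
gripper_force: 30.0
```

```bash
python3 - <<'E'
from h import *
st()
E
```

```text
11.7 [ 0.4695 -0.222   0.0559] [-3.141e+00  1.000e-03 -5.400e-02] F [-0.3 -0.9 -0.7] w 0.026 g 30.0 box [0.0022 0.0802 0.0559]
```

>>> send_rows:
  deltas:
    - [0, 0, 20, 0, 0, 0, 10]
    - [0, 0, 35, 0, 0, 0, 10]
    - [0, 0, 41, 0, 0, 0, 10]
    - [0, 0, 41, 0, 0, 0, 10]
    - [0, 0, 41, 0, 0, 0, 38]
    - [0, 0, 41, 0, 0, 0, 38]
    - [0, 0, 41, 0, 0, 0, 38]
    - [0, 0, 10, 0, 0, 0, 38]
    - [0, 0, -30, 0, 0, 0, 38]
    - [-12, 0, -80, 0, 0, 0, 38]
    - [-10, -50, -120, 0, 0, 0, 84]
    - [-10, -100, -120, 0, 0, 0, 84]
    - [-5, -150, -120, 0, 0, 0, 84]
    - [0, -200, -120, 0, 0, 0, 84]
    - [0, -250, -120, 0, 0, 0, 84]
    - [0, -300, -120, 0, 0, 0, 84]
    - [0, -300, -120, 0, 0, 0, 84]
    - [0, -300, -120, 0, 0, 0, 84]

```text
clock: 13.5
ee_pos: [0.4865, 0.0788, 0.1769]
tcp_rot: [-3.141, -0.001, -0.052]
ft_force: [0.0, -0.3, -0.4]
gripper_width: 0.0837
gripper_force: 0.0
```

```bash
python3 meas.py; python3 - <<'E'
from h import *
print(totool([.465,.285,.1],[np.pi,0,np.deg2rad(-1)]))
E
```

```text
13.5 [0.4865 0.0788 0.1769] [-3.141e+00 -1.000e-03 -5.200e-02] F [ 0.  -0.3 -0.4] w 0.0837 g 0.0 box [0.0028 0.3815 0.1769]
top [193. 212.] 93 red 0 ctr 481 288 size 47 35 ang 88.8 z [0.048 0.054]
top [289. 227.] 323 red 0 ctr 431 -36 size 66 78 ang 31.8 z [0.04  0.055]
top red in box 238 range in box frame [[-0.036, -0.088, 0.014], [0.016, -0.065, 0.021], [0.054, 0.091, 0.029]]
scene [203. 197.] 326 red 0 ctr 462 286 size 59 73 ang 83.9 z [0.035 0.05 ]
scene [273. 216.] 170 red 83 ctr 534 35 size 50 59 ang 1.8 z [0.023 0.034]
scene [243. 225.] 181 red 0 ctr 441 91 size 51 54 ang 35.4 z [0.025 0.038]
scene [273. 242.] 374 red 0 ctr 430 -41 size 67 76 ang 43.4 z [0.034 0.051]
scene red in box 151 range in box frame [[-0.003, -0.092, 0.009], [0.033, -0.067, 0.018], [0.063, 0.087, 0.025]]
(array([ -32.4, -207. ,   76.7]), array([ 0. ,  0. , -2.1]))
```

Both thermometers lie flat in the box and the timer has not moved. I'll move to the timer next.

>>> send_rows:
  deltas:
    - [-10, -50, 0, 0, 0, -2, 84]
    - [-20, -100, 0, 0, 0, -2, 84]
    - [-30, -150, 20, 0, 0, -2, 84]
    - [-32, -200, 40, 0, 0, -2, 84]
    - [-32, -207, 76, 0, 0, -2, 84]
    - [-32, -207, 100, 0, 0, -2, 84]
    - [-32, -207, 100, 0, 0, -2, 84]
    - [-32, -207, 100, 0, 0, -2, 84]

```text
clock: 14.4
ee_pos: [0.4665, 0.284, 0.077]
tcp_rot: [3.141, 0.0, -0.022]
ft_force: [-0.0, 0.6, 0.5]
gripper_width: 0.0842
gripper_force: 0.0
```

```bash
python3 - <<'E'
from h import *
st();print(totool([.465,.285,.006],[np.pi,0,np.deg2rad(-1)]))
E
```

```text
14.4 [0.4665 0.284  0.077 ] [ 3.141  0.    -0.022] F [-0.   0.6  0.5] w 0.0842 g 0.0 box [-0.0282  0.5853  0.077 ]
(array([-1.5, -1. , 71. ]), array([ 0.1,  0. , -0.2]))
```

>>> send_rows:
  deltas:
    - [-1, -1, 30, 0, 0, 0, 84]
    - [-1, -1, 55, 0, 0, 0, 84]
    - [-1, -1, 69, 0, 0, 0, 84]
    - [-1, -1, 71, 0, 0, 0, 84]
    - [-1, -1, 71, 0, 0, 0, 84]
    - [-1, -1, 71, 0, 0, 0, 30]
    - [-1, -1, 71, 0, 0, 0, 30]
    - [-1, -1, 71, 0, 0, 0, 30]
    - [-1, -1, 71, 0, 0, 0, 30]
    - [-1, -1, 71, 0, 0, 0, 30]
    - [-1, -1, 71, 0, 0, 0, 30]
    - [-1, -1, 71, 0, 0, 0, 30]
  squeeze: 35

```text
clock: 15.6
ee_pos: [0.4651, 0.2867, 0.0058]
tcp_rot: [-3.141, -0.0, -0.02]
ft_force: [-2.0, 1.3, 4.3]
gripper_width: 0.0507
gripper_force: 32.5
```

>>> send_rows:
  deltas:
    - [0, 0, -30, 0, 0, 0, 30]
    - [0, 0, -80, 0, 0, 0, 30]
    - [0, 0, -130, 0, 0, 0, 30]
    - [0, 0, -180, 0, 0, 0, 30]
    - [0, 0, -190, 0, 0, 0, 30]
    - [0, 0, -190, 0, 0, 0, 30]

```text
clock: 16.2
ee_pos: [0.4654, 0.287, 0.1975]
tcp_rot: [-3.138, -0.002, -0.02]
ft_force: [-0.2, -0.2, -1.7]
gripper_width: 0.0507
gripper_force: 32.4
```

```bash
python3 - <<'E'
from h import *
st();print(totool(f(-.01,.0,.197),[np.pi,0,yaw]))
E
```

```text
16.2 [0.4654 0.287  0.1975] [-3.138e+00 -2.000e-03 -2.000e-02] F [-0.2 -0.2 -1.7] w 0.0507 g 32.4 box [-0.0294  0.5883  0.1975]
(array([-4.000e-01,  5.886e+02, -1.400e+00]), array([-0.2, -0.1,  1.9]))
```

>>> send_rows:
  deltas:
    - [0, 50, 0, 0, 0, 1.9, 30]
    - [0, 100, 0, 0, 0, 1.9, 30]
    - [0, 150, 0, 0, 0, 1.9, 30]
    - [0, 200, 0, 0, 0, 1.9, 30]
    - [0, 250, 0, 0, 0, 1.9, 30]
    - [0, 300, 0, 0, 0, 1.9, 30]
    - [0, 350, 0, 0, 0, 1.9, 30]
    - [0, 400, 0, 0, 0, 1.9, 30]
    - [0, 450, 0, 0, 0, 1.9, 30]
    - [0, 500, 0, 0, 0, 1.9, 30]
    - [0, 550, 0, 0, 0, 1.9, 30]
    - [0, 575, 0, 0, 0, 1.9, 30]
    - [0, 588, 0, 0, 0, 1.9, 30]
    - [0, 588, 0, 0, 0, 1.9, 30]
    - [0, 588, 0, 0, 0, 1.9, 30]

```text
clock: 17.7
ee_pos: [0.4523, -0.3008, 0.1942]
tcp_rot: [-3.141, 0.002, -0.054]
ft_force: [-0.3, 1.1, -1.4]
gripper_width: 0.0505
gripper_force: 32.4
```

```bash
python3 meas.py; python3 - <<'E'
from h import *
print(totool(f(-.005,.0,.09),[np.pi,0,yaw]))
q=np.load('last_scene.npz')['p'];cv2.imwrite('pics/c.png',cv2.resize(q[160:315,270:430],None,fx=3.5,fy=3.5,interpolation=cv2.INTER_CUBIC))
E
```

```text
17.7 [ 0.4523 -0.3008  0.1942] [-3.141e+00  2.000e-03 -5.400e-02] F [-0.3  1.1 -1.4] w 0.0505 g 32.4 box [-0.0108  0.0006  0.1942]
top [268. 196.] 189 red 144 ctr 538 37 size 55 43 ang 89.8 z [0.026 0.037]
top [289. 226.] 396 red 0 ctr 435 -33 size 75 75 ang 26.7 z [0.039 0.055]
top [251. 224.] 215 red 0 ctr 444 94 size 56 52 ang 89.6 z [0.029 0.041]
scene [273. 216.] 174 red 78 ctr 535 35 size 59 48 ang 89.0 z [0.023 0.033]
scene [243. 225.] 182 red 0 ctr 440 90 size 54 54 ang 38.1 z [0.025 0.039]
scene [273. 242.] 373 red 0 ctr 430 -40 size 67 75 ang 38.0 z [0.034 0.051]
scene red in box 153 range in box frame [[-0.005, -0.092, 0.01], [0.032, -0.069, 0.018], [0.066, 0.086, 0.026]]
(array([  5.3,   1.2, 105. ]), array([-0. ,  0. ,  0.1]))
```

View pics/c.png

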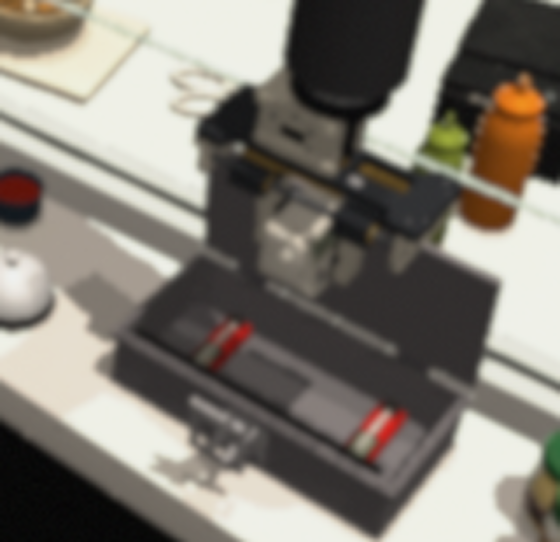

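The picture shows both thermometers flat in the box at (225,340) and (380,430), with a free gap between them. The timer is held above at (300,245), so I'll lower it.

>>> send_rows:
  deltas:
    - [5, 0, 50, 0, 0, 0, 30]
    - [5, 0, 100, 0, 0, 0, 30]
    - [5, 0, 130, 0, 0, 0, 30]
    - [5, 0, 155, 0, 0, 0, 30]
    - [5, 0, 172, 0, 0, 0, 30]
    - [5, 0, 180, 0, 0, 0, 30]
    - [5, 0, 180, 0, 0, 0, 30]
    - [5, 0, 180, 0, 0, 0, 66]
    - [5, 0, 180, 0, 0, 0, 66]
    - [5, 0, 180, 0, 0, 0, 66]
    - [5, 0, 180, 0, 0, 0, 66]
    - [5, 0, 150, 0, 0, 0, 66]
    - [0, 0, 110, 0, 0, 0, 66]
    - [-10, 0, 60, 0, 0, 0, 66]
    - [-15, 0, 10, 0, 0, 0, 66]
    - [-15, 0, -40, 0, 0, 0, 50]
    - [-15, 0, -90, 0, 0, 0, 0]
    - [-15, 0, -120, 0, 0, 0, 0]
    - [-15, 0, -120, 0, 0, 0, 0]

```text
clock: 19.7
ee_pos: [0.4396, -0.3019, 0.3215]
tcp_rot: [3.138, -0.009, -0.053]
ft_force: [-0.6, -0.7, -0.9]
gripper_width: 0.0395
gripper_force: 0.0
```

```bash
python3 meas.py; python3 - <<'E'
from h import *
z=np.load('last_scene.npz');W=pts('scene',z['d']);q=RB.inv().apply((W-B).reshape(-1,3)).reshape(W.shape)
m=(abs(q[...,0])<.055)&(abs(q[...,1])<.05)&(q[...,2]>.03)&(q[...,2]<.065)
print('timer',m.sum(),np.nanpercentile(q[m],[3,50,97],axis=0).round(3).tolist())
l=(q[...,2]>.1)&(q[...,2]<.2)&(abs(q[...,1])<.13)&(q[...,0]>.03)&(q[...,0]<.1)
A=np.c_[q[l][:,2],np.ones(l.sum())];print('lid underside x=a z+b',np.linalg.lstsq(A,q[l][:,0],rcond=None)[0])
for y in(-.06,.06): print(y,totool(f(.098,y,.30),[np.pi,0,yaw]))
E
```

```text
19.7 [ 0.4396 -0.3019  0.3215] [ 3.138 -0.009 -0.053] F [-0.6 -0.7 -0.9] w 0.0395 g 0.0 box [-0.0234 -0.0011  0.3215]
top [268. 196.] 190 red 143 ctr 537 37 size 55 45 ang 88.9 z [0.025 0.036]
top [289. 226.] 393 red 0 ctr 434 -33 size 75 76 ang 46.7 z [0.039 0.053]
top [251. 224.] 214 red 0 ctr 444 95 size 52 52 ang 89.3 z [0.029 0.04 ]
scene [273. 216.] 174 red 75 ctr 535 34 size 57 49 ang 89.6 z [0.023 0.034]
scene [243. 225.] 180 red 0 ctr 439 92 size 53 53 ang 0.3 z [0.026 0.038]
scene [273. 242.] 373 red 0 ctr 429 -40 size 63 75 ang 35.4 z [0.034 0.05 ]
scene red in box 159 range in box frame [[-0.039, -0.094, 0.01], [0.036, -0.071, 0.018], [0.064, 0.085, 0.221]]
timer 258 [[-0.039, -0.018, 0.034], [-0.006, 0.0, 0.051], [0.024, 0.022, 0.058]]
lid underside x=a z+b [-0.12015531  0.07812076]
-0.06 (array([123.1,  60. ,  16.6]), array([-0. , -0.1,  0. ]))
0.06 (array([123.1, -60. ,  16.6]), array([-0. , -0.1,  0. ]))
```

>>> send_rows:
  deltas:
    - [40, -30, 0, 0, 0, 0, 0]
    - [85, -60, 0, 0, 0, 0, 0]
    - [123, -60, 10, 0, 0, 0, 0]
    - [123, -60, 17, 0, 0, 0, 0]
    - [123, -60, 17, 0, 0, 0, 0]
    - [123, -60, 60, 0, 0, 0, 0]
    - [123, -60, 100, 0, 0, 0, 0]
    - [123, -60, 130, 0, 0, 0, 0]
    - [123, -60, 143, 0, 0, 0, 0]
    - [123, -60, 143, 0, 0, 0, 0]
    - [123, -60, 143, 0, 0, 0, 0]

```text
clock: 20.9
ee_pos: [0.5645, -0.2479, 0.1742]
tcp_rot: [3.141, -0.002, -0.053]
ft_force: [-0.7, -0.4, -0.1]
gripper_width: 0.0005
gripper_force: 0.0
```

```bash
python3 - <<'E'
from h import *
st()
for th in(1.45,1.3,1.15,1.0,.85,.7,.55,.4,.3,.2,.1,.04): 
    t=f(.068-.112*np.cos(th)+.009*np.sin(th)+.010,.06,.068+.112*np.sin(th)+.009*np.cos(th)); print(th,totool(t,[np.pi,0,yaw])[0])
E
```

```text
20.9 [ 0.5645 -0.2479  0.1742] [ 3.141e+00 -2.000e-03 -5.300e-02] F [-0.7 -0.4 -0.1] w 0.0005 g 0.0 box [0.0984 0.0595 0.1742]
1.45 [-25.   -0.5  -6.1]
1.3 [-41.7  -0.5  -4.2]
1.15 [-58.   -0.6   0.2]
1.0 [-73.4  -0.6   7. ]
0.85 [-87.6  -0.6  16. ]
0.7 [-100.3   -0.6   27. ]
0.55 [-111.3   -0.6   39.8]
0.4 [-120.2   -0.6   54.1]
0.3 [-124.9   -0.7   64.3]
0.2 [-128.5   -0.7   74.9]
0.1 [-131.1   -0.7   85.9]
0.04 [-132.1   -0.7   92.5]
```

>>> send_rows:
  deltas:
    - [-12, 0, -4, 0, 0, 0, 0]
    - [-25, 0, -6, 0, 0, 0, 0]
    - [-33, 0, -5, 0, 0, 0, 0]
    - [-42, 0, -4, 0, 0, 0, 0]
    - [-58, 0, 0, 0, 0, 0, 0]
    - [-73, 0, 7, 0, 0, 0, 0]
    - [-88, 0, 16, 0, 0, 0, 0]
    - [-100, 0, 27, 0, 0, 0, 0]
    - [-111, 0, 40, 0, 0, 0, 0]
    - [-120, 0, 54, 0, 0, 0, 0]
    - [-125, 0, 64, 0, 0, 0, 0]

```text
clock: 22.0
ee_pos: [0.4377, -0.2405, 0.108]
tcp_rot: [-3.141, 0.001, -0.054]
ft_force: [1.0, 0.3, 0.3]
gripper_width: 0.0005
gripper_force: 0.2
```

```bash
python3 - <<'E'
from h import *
st()
q,_=look('scene');cv2.imwrite('pics/d.png',cv2.resize(q[160:315,270:430],None,fx=3.5,fy=3.5,interpolation=cv2.INTER_CUBIC))
E
```

```text
22.0 [ 0.4377 -0.2405  0.108 ] [-3.141e+00  1.000e-03 -5.400e-02] F [1.  0.3 0.3] w 0.0005 g 0.2 box [-0.0286  0.06    0.108 ]
```

View pics/d.png

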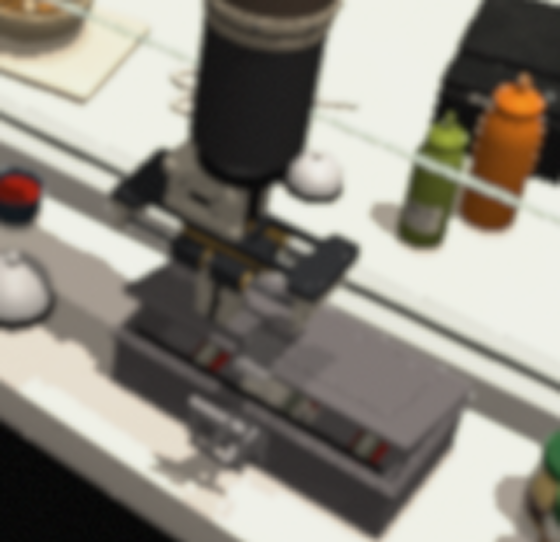

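The lid at (330,370) is nearly down, with the instruments visible under it and clear. I'll press it shut.

>>> send_rows:
  deltas:
    - [-3, 0, 10, 0, 0, 0, 0]
    - [-5, 0, 20, 0, 0, 0, 0]
    - [-6, 0, 26, 0, 0, 0, 0]
    - [-6, 0, 29, 0, 0, 0, 0]
    - [-6, 0, 30, 0, 0, 0, 0]
    - [-6, 0, 30, 0, 0, 0, 0]
    - [-6, 0, 30, 0, 0, 0, 0]

```text
clock: 22.75
ee_pos: [0.4327, -0.2403, 0.0789]
tcp_rot: [3.142, 0.001, -0.053]
ft_force: [-4.9, 3.3, 9.8]
gripper_width: 0.0004
gripper_force: 4.6
```

```bash
python3 - <<'E'
from h import *
st()
E
```

```text
22.75 [ 0.4327 -0.2403  0.0789] [ 3.142e+00  1.000e-03 -5.300e-02] F [-4.9  3.3  9.8] w 0.0004 g 4.6 box [-0.0336  0.06    0.0789]
```

>>> send_rows:
  deltas:
    - [0, 0, -40, 0, 0, 0, 0]
    - [0, 0, -90, 0, 0, 0, 0]
    - [-30, 20, -120, 0, 0, 0, 0]
    - [-70, 50, -120, 0, 0, 0, 0]
    - [-110, 60, -120, 0, 0, 0, 0]
    - [-132, 60, -120, 0, 0, 0, 0]
    - [-132, 60, -120, 0, 0, 0, 0]
    - [-132, 60, -120, 0, 0, 0, 0]

```text
clock: 23.55
ee_pos: [0.2984, -0.2935, 0.199]
tcp_rot: [3.141, -0.001, -0.054]
ft_force: [1.3, 0.3, 0.5]
gripper_width: 0.0005
gripper_force: 0.0
```

```bash
python3 - <<'E'
from h import *
st()
print(totool(f(-.168,0,.104),[np.pi,0,yaw]))
p,d=look('top');W=pts('top',d);q=RB.inv().apply((W-B).reshape(-1,3)).reshape(W.shape)
l=(abs(q[...,1])<.12)&(abs(q[...,0])<.05)&(q[...,2]>.05)&(q[...,2]<.12)
A=np.c_[q[l][:,0],q[l][:,1],np.ones(l.sum())];print('lid plane',l.sum(),np.linalg.lstsq(A,q[l][:,2],rcond=None)[0])
p,d=look('scene');cv2.imwrite('pics/e.png',cv2.resize(p[190:310,290:420],None,fx=5,fy=5,interpolation=cv2.INTER_CUBIC))
W=pts('scene',d);q=RB.inv().apply((W-B).reshape(-1,3)).reshape(W.shape)
m=(q[...,0]<-.09)&(q[...,0]>-.15)&(q[...,2]>.07)&(q[...,2]<.13)&(abs(q[...,1])<.06); print(m.sum(),np.nanpercentile(q[m],[3,50,97],axis=0).round(3).tolist())
l=(abs(q[...,1])<.12)&(abs(q[...,0])<.05)&(q[...,2]>.05)&(q[...,2]<.12)
A=np.c_[q[l][:,0],q[l][:,1],np.ones(l.sum())];print('lid plane',l.sum(),np.linalg.lstsq(A,q[l][:,2],rcond=None)[0])
E
```

```text
23.55 [ 0.2984 -0.2935  0.199 ] [ 3.141e+00 -1.000e-03 -5.400e-02] F [1.3 0.3 0.5] w 0.0005 g 0.0 box [-0.1649 -0.0004  0.199 ]
(array([-3.3, -0.5, 95. ]), array([ 0. , -0.1,  0. ]))
lid plane 2190 [-0.03281205 -0.00030284  0.08187759]
88 [[-0.133, -0.023, 0.072], [-0.12, -0.006, 0.095], [-0.109, 0.023, 0.115]]
lid plane 1064 [-0.03399313  0.00296544  0.07956758]
```

View pics/e.png

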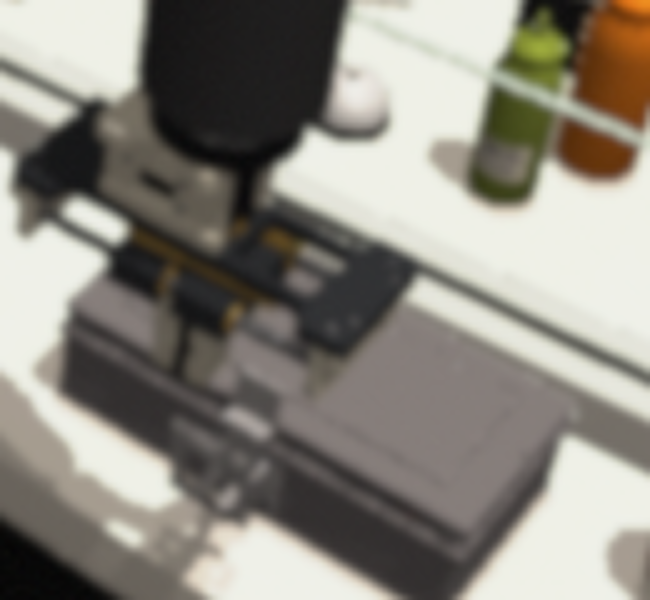

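The lid is shut and loose, with a slope of about 0.033 rad. The keeper is at crop (255,400) and the loop and lever at (215,455), and the loop measures where it should (x -0.133, top z 0.115). I'll go down in front of the tab and swing the loop over.

>>> send_rows:
  deltas:
    - [-3, 0, 40, 0, 0, 0, 0]
    - [-3, 0, 75, 0, 0, 0, 0]
    - [-3, 0, 94, 0, 0, 0, 0]
    - [-3, 0, 94, 0, 0, 0, 0]
    - [10, 0, 94, 0, 0, 0, 0]
    - [20, 0, 94, 0, 0, 0, 0]
    - [30, 0, 94, 0, 0, 0, 0]
    - [40, 0, 93, 0, 0, 0, 0]
    - [50, 0, 92, 0, 0, 0, 0]
    - [58, 0, 92, 0, 0, 0, 0]
    - [64, 0, 92, 0, 0, 0, 0]
    - [64, 0, 92, 0, 0, 0, 0]
    - [64, 0, 92, 0, 0, 0, 0]

```text
clock: 24.95
ee_pos: [0.3618, -0.2966, 0.1064]
tcp_rot: [-3.141, 0.001, -0.054]
ft_force: [-0.3, -1.0, 0.5]
gripper_width: 0.0004
gripper_force: 0.0
```

```bash
python3 - <<'E'
from h import *
st()
E
```

```text
24.95 [ 0.3618 -0.2966  0.1064] [-3.141e+00  1.000e-03 -5.400e-02] F [-0.3 -1.   0.5] w 0.0004 g 0.0 box [-0.1014 -0.      0.1064]
```

>>> send_rows:
  deltas:
    - [-20, 0, -10, 0, 0, 0, 0]
    - [-40, 0, -40, 0, 0, 0, 0]
    - [-64, 0, -90, 0, 0, 0, 0]
    - [-64, -50, -100, 0, 0, 0, 0]
    - [-50, -100, -110, 0, 0, 0, 0]
    - [-40, -150, -110, 0, 0, 0, 0]
    - [-40, -150, -110, 0, 0, 0, 0]

```text
clock: 25.65
ee_pos: [0.3312, -0.1409, 0.2175]
tcp_rot: [-3.14, -0.003, -0.047]
ft_force: [0.5, 0.3, 0.1]
gripper_width: 0.0004
gripper_force: 0.0
```

```bash
python3 - <<'E'
from h import *
st()
p,d=look('scene');cv2.imwrite('pics/f.png',cv2.resize(p[220:310,300:390],None,fx=6,fy=6,interpolation=cv2.INTER_CUBIC))
W=pts('scene',d);q=RB.inv().apply((W-B).reshape(-1,3)).reshape(W.shape)
m=(q[...,0]<-.06)&(q[...,0]>-.15)&(q[...,2]>.085)&(q[...,2]<.15)&(abs(q[...,1])<.04); print(m.sum(),np.nanpercentile(q[m],[3,50,97],axis=0).round(3).tolist())
E
```

```text
25.65 [ 0.3312 -0.1409  0.2175] [-3.14e+00 -3.00e-03 -4.70e-02] F [0.5 0.3 0.1] w 0.0004 g 0.0 box [-0.1404  0.1538  0.2175]
129 [[-0.124, -0.017, 0.086], [-0.074, 0.0, 0.095], [-0.067, 0.02, 0.109]]
```

View pics/f.png

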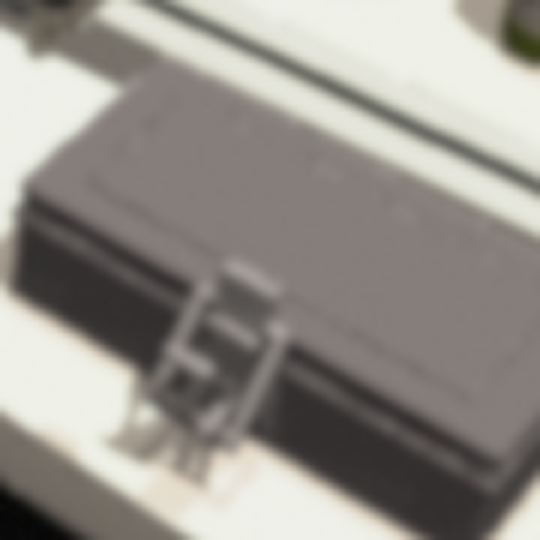

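The loop lies over the keeper, with its bar at about crop (245,285). The lever handle is still open in front at (190,360). Now I'll press the lever down along its arc.

```bash
python3 - <<'E'
from h import *
for x,z in((-.13,.13),(-.13,.1),(-.135,.09),(-.14,.079),(-.145,.062),(-.147,.047),(-.148,.032),(-.146,.022),(-.145,.017)): print(totool(f(x,0,z),[np.pi,0,yaw]))
E
```

```text
(array([  9.5, 152.8,  87.1]), array([-0. , -0.1,  0.4]))
(array([  9.4, 152.8, 117.1]), array([-0. , -0.1,  0.4]))
(array([  4.4, 152.8, 127. ]), array([-0. , -0.1,  0.4]))
(array([ -0.6, 152.7, 138. ]), array([-0. , -0.1,  0.4]))
(array([ -5.6, 152.7, 155. ]), array([-0. , -0.1,  0.4]))
(array([ -7.7, 152.7, 170. ]), array([-0. , -0.1,  0.4]))
(array([ -8.7, 152.7, 185. ]), array([-0. , -0.1,  0.4]))
(array([ -6.7, 152.7, 195. ]), array([-0. , -0.1,  0.4]))
(array([ -5.7, 152.8, 200. ]), array([-0. , -0.1,  0.4]))
```

>>> send_rows:
  deltas:
    - [9, 50, 0, 0, 0, 0, 0]
    - [9, 100, 0, 0, 0, 0, 0]
    - [9, 150, 20, 0, 0, 0, 0]
    - [9, 153, 60, 0, 0, 0, 0]
    - [9, 153, 87, 0, 0, 0, 0]
    - [9, 153, 110, 0, 0, 0, 0]
    - [9, 153, 117, 0, 0, 0, 0]
    - [4, 153, 127, 0, 0, 0, 0]
    - [0, 153, 138, 0, 0, 0, 0]
    - [-3, 153, 147, 0, 0, 0, 0]
    - [-6, 153, 155, 0, 0, 0, 0]
    - [-7, 153, 163, 0, 0, 0, 0]
    - [-8, 153, 170, 0, 0, 0, 0]
    - [-9, 153, 178, 0, 0, 0, 0]
    - [-9, 153, 185, 0, 0, 0, 0]

```text
clock: 27.2
ee_pos: [0.313, -0.297, 0.031]
tcp_rot: [-3.142, 0.0, -0.053]
ft_force: [-0.6, 0.4, 0.2]
gripper_width: 0.0005
gripper_force: 0.0
```

```bash
python3 - <<'E'
from h import *
st()
E
```

```text
27.2 [ 0.313 -0.297  0.031] [-3.142  0.    -0.053] F [-0.6  0.4  0.2] w 0.0005 g 0.0 box [-0.1501 -0.0031  0.031 ]
```

```bash
python3 - <<'E'
from h import *
p,d=look('scene');cv2.imwrite('pics/g.png',cv2.resize(p[225:305,300:380],None,fx=7,fy=7,interpolation=cv2.INTER_CUBIC))
E
```

```text
(no output)
```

View pics/g.png

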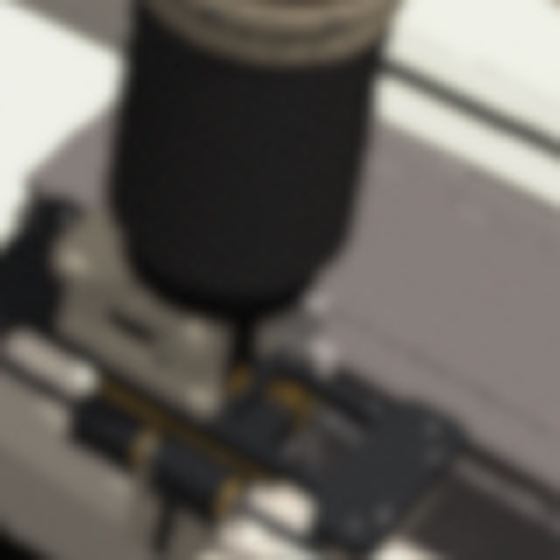

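The gripper hides the latch in this view, so I'll back off and measure.

>>> send_rows:
  deltas:
    - [-10, 0, 0, 0, 0, 0, 0]
    - [-10, 0, -40, 0, 0, 0, 0]
    - [-10, 0, -90, 0, 0, 0, 0]
    - [-10, 0, -140, 0, 0, 0, 0]
    - [-5, -50, -180, 0, 0, 0, 0]
    - [0, -100, -180, 0, 0, 0, 0]
    - [0, -150, -180, 0, 0, 0, 0]
    - [0, -150, -180, 0, 0, 0, 0]

```text
clock: 28.05
ee_pos: [0.3209, -0.1441, 0.2125]
tcp_rot: [-3.14, -0.003, -0.049]
ft_force: [-0.2, 0.2, 0.5]
gripper_width: 0.0006
gripper_force: 0.0
```

```bash
cat > latch.py <<'E'
from h import *
st()
for n in('scene','top'):
    p,d=look(n); W=pts(n,d);q=RB.inv().apply((W-B).reshape(-1,3)).reshape(W.shape)
    l=(abs(q[...,1])<.12)&(abs(q[...,0])<.05)&(q[...,2]>.05)&(q[...,2]<.12)
    A=np.c_[q[l][:,0],q[l][:,1],np.ones(l.sum())];print(n,'lid plane',np.linalg.lstsq(A,q[l][:,2],rcond=None)[0].round(4))
    m=(q[...,0]<-.078)&(q[...,0]>-.155)&(q[...,2]>.009)&(q[...,2]<.15)&(abs(q[...,1])<.03)
    print(m.sum());w=q[m]
    for a in np.arange(-.155,-.07,.01):
        k=(w[:,0]>=a)&(w[:,0]<a+.01)
        if k.any(): print(round(a,3),k.sum(),np.percentile(w[k,2],[5,50,95]).round(3),'y',w[k,1].min().round(3),w[k,1].max().round(3))
    if n=='scene': cv2.imwrite('pics/%s.png'%sys.argv[1],cv2.resize(p[225:305,300:380],None,fx=7,fy=7,interpolation=cv2.INTER_CUBIC))
E
python3 latch.py h1
```

```text
28.05 [ 0.3209 -0.1441  0.2125] [-3.14e+00 -3.00e-03 -4.90e-02] F [-0.2  0.2  0.5] w 0.0006 g 0.0 box [-0.1505  0.15    0.2125]
scene lid plane [-0.0329  0.0012  0.0795]
221
-0.125 25 [0.089 0.093 0.097] y -0.011 0.012
-0.115 43 [0.034 0.04  0.069] y -0.024 0.027
-0.105 52 [0.037 0.046 0.066] y -0.023 0.027
-0.095 51 [0.041 0.058 0.078] y -0.024 0.025
-0.085 50 [0.067 0.079 0.087] y -0.024 0.027
top lid plane [-0.0387  0.0007  0.0818]
161
-0.125 13 [0.088 0.095 0.099] y -0.01 0.014
-0.115 34 [0.04  0.082 0.093] y -0.021 0.029
-0.105 43 [0.042 0.061 0.076] y -0.02 0.029
-0.095 40 [0.05  0.06  0.072] y -0.022 0.03
-0.085 31 [0.049 0.081 0.088] y -0.022 0.029
```

View pics/h1.png

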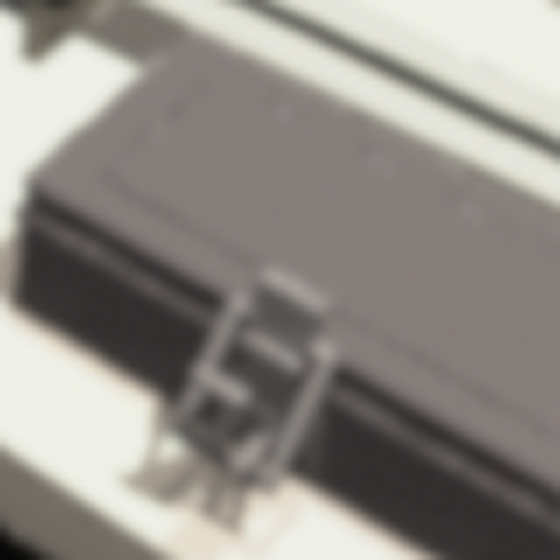

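The finger passed just in front of the tip, and the lever is still open with its tip at x -0.121, z 0.093. The loop is still over the keeper. I'll press again further inboard.

```bash
python3 - <<'E'
from h import *
for x,z in((-.117,.13),(-.117,.1),(-.124,.088),(-.130,.078),(-.135,.062),(-.138,.047),(-.136,.035),(-.134,.027)): print(totool(f(x,0,z),[np.pi,0,yaw]))
E
```

```text
(array([ 32.4, 148.8,  82.1]), array([-0. , -0.1,  0.3]))
(array([ 32.3, 148.8, 112.1]), array([-0. , -0.1,  0.3]))
(array([ 25.3, 148.8, 124.1]), array([-0. , -0.1,  0.3]))
(array([ 19.3, 148.7, 134.1]), array([-0. , -0.1,  0.3]))
(array([ 14.2, 148.7, 150.1]), array([-0. , -0.1,  0.3]))
(array([ 11.2, 148.7, 165.1]), array([-0. , -0.1,  0.3]))
(array([ 13.2, 148.7, 177.1]), array([-0. , -0.1,  0.3]))
(array([ 15.1, 148.8, 185.1]), array([-0. , -0.1,  0.3]))
```

>>> send_rows:
  deltas:
    - [20, 50, 0, 0, 0, 0, 0]
    - [32, 100, 0, 0, 0, 0, 0]
    - [32, 149, 20, 0, 0, 0, 0]
    - [32, 149, 60, 0, 0, 0, 0]
    - [32, 149, 90, 0, 0, 0, 0]
    - [32, 149, 105, 0, 0, 0, 0]
    - [32, 149, 111, 0, 0, 0, 0]
    - [29, 149, 118, 0, 0, 0, 0]
    - [26, 149, 124, 0, 0, 0, 0]
    - [26, 149, 124, 0, 0, 0, 0]

```text
clock: 29.15
ee_pos: [0.338, -0.2977, 0.0877]
tcp_rot: [3.142, 0.0, -0.054]
ft_force: [0.2, 0.7, 0.2]
gripper_width: 0.0001
gripper_force: 0.0
```

```bash
python3 - <<'E'
from h import *
st()
E
```

```text
29.15 [ 0.338  -0.2977  0.0877] [ 3.142  0.    -0.054] F [0.2 0.7 0.2] w 0.0001 g 0.0 box [-0.1251 -0.0024  0.0877]
```

>>> send_rows:
  deltas:
    - [-3, 0, 4, 0, 0, 0, 0]
    - [-6, 0, 10, 0, 0, 0, 0]
    - [-9, 0, 18, 0, 0, 0, 0]
    - [-11, 0, 26, 0, 0, 0, 0]
    - [-12, 0, 34, 0, 0, 0, 0]
    - [-13, 0, 40, 0, 0, 0, 0]

```text
clock: 29.75
ee_pos: [0.3262, -0.2967, 0.0468]
tcp_rot: [-3.142, -0.0, -0.053]
ft_force: [-1.3, -0.8, 1.3]
gripper_width: 0.0004
gripper_force: 0.7
```

```bash
python3 - <<'E'
from h import *
st()
E
```

```text
29.75 [ 0.3262 -0.2967  0.0468] [-3.142 -0.    -0.053] F [-1.3 -0.8  1.3] w 0.0004 g 0.7 box [-0.1369 -0.0021  0.0468]
```

>>> send_rows:
  deltas:
    - [0, 0, 6, 0, 0, 0, 0]
    - [1, 0, 12, 0, 0, 0, 0]
    - [3, 0, 18, 0, 0, 0, 0]
    - [3, 0, 18, 0, 0, 0, 0]

```text
clock: 30.15
ee_pos: [0.3291, -0.2968, 0.0287]
tcp_rot: [-3.141, 0.001, -0.053]
ft_force: [-0.3, 0.0, -0.1]
gripper_width: 0.0001
gripper_force: 0.0
```

>>> send_rows:
  deltas:
    - [0, 0, 4, 0, 0, 0, 0]
    - [0, 0, 4, 0, 0, 0, 0]

```text
clock: 30.35
ee_pos: [0.3291, -0.2968, 0.0253]
tcp_rot: [-3.141, 0.0, -0.053]
ft_force: [-0.8, -0.3, 0.8]
gripper_width: 0.0005
gripper_force: 0.0
```

>>> send_rows:
  deltas:
    - [0, 0, 3, 0, 0, 0, 0]
    - [0, 0, 5, 0, 0, 0, 0]
    - [0, 0, 6, 0, 0, 0, 0]
    - [0, 0, 6, 0, 0, 0, 0]

```text
clock: 30.75
ee_pos: [0.3302, -0.2974, 0.0214]
tcp_rot: [3.14, -0.002, -0.052]
ft_force: [-4.4, 6.3, 28.8]
gripper_width: 0.0003
gripper_force: 13.6
```

Firm stop reached at 29 N. I'll back off and measure.

>>> send_rows:
  deltas:
    - [0, 0, -5, 0, 0, 0, 0]
    - [-10, 0, -40, 0, 0, 0, 0]
    - [-10, 0, -90, 0, 0, 0, 0]
    - [-10, 0, -140, 0, 0, 0, 0]
    - [10, -50, -180, 0, 0, 0, 0]
    - [30, -100, -180, 0, 0, 0, 0]
    - [50, -150, -180, 0, 0, 0, 0]
    - [70, -200, -180, 0, 0, 0, 0]
    - [90, -250, -180, 0, 0, 0, 0]
    - [90, -250, -180, 0, 0, 0, 0]

```text
clock: 31.75
ee_pos: [0.4333, -0.0492, 0.2]
tcp_rot: [-3.141, -0.002, -0.052]
ft_force: [0.0, 0.3, -0.2]
gripper_width: 0.0004
gripper_force: 0.0
```

```bash
python3 latch.py i1; python3 - <<'E'
from h import *
z=np.load('last_top.npz');W=pts('top',z['d'])
x,y,h=[W[...,i] for i in range(3)]
m=(h>.045)&(h<.075)&(abs(x-.433)<.05)&(abs(y+.035)<.05); print('bell top',np.nanmedian(W[m],0),m.sum())
p=z['p'][215:238,278:301]
z2=np.load('last_scene.npz');W=pts('scene',z2['d']);m=(W[...,2]>.05)&(W[...,2]<.075)&(abs(W[...,0]-.433)<.05)&(abs(W[...,1]+.035)<.05); print(np.nanmedian(W[m],0),m.sum())
print('ray button top',ray('top',290,226,.059))
E
```

```text
31.75 [ 0.4333 -0.0492  0.2   ] [-3.141e+00 -2.000e-03 -5.200e-02] F [ 0.   0.3 -0.2] w 0.0004 g 0.0 box [-0.0433  0.2508  0.2   ]
scene lid plane [0.0058 0.0005 0.0766]
344
-0.145 22 [0.012 0.016 0.018] y -0.011 0.014
-0.135 32 [0.014 0.02  0.025] y -0.01 0.013
-0.125 29 [0.018 0.023 0.028] y -0.01 0.013
-0.115 36 [0.024 0.029 0.033] y -0.01 0.012
-0.105 30 [0.029 0.034 0.041] y -0.01 0.011
-0.095 62 [0.032 0.042 0.096] y -0.016 0.026
-0.085 133 [0.017 0.049 0.095] y -0.025 0.026
top lid plane [0.0022 0.0035 0.0792]
155
-0.145 12 [0.014 0.02  0.025] y -0.008 0.015
-0.135 19 [0.016 0.02  0.024] y -0.008 0.014
-0.125 20 [0.022 0.026 0.03 ] y -0.009 0.016
-0.115 21 [0.026 0.033 0.037] y -0.008 0.014
-0.105 22 [0.033 0.037 0.041] y -0.008 0.015
-0.095 27 [0.04  0.044 0.099] y -0.014 0.014
-0.085 34 [0.027 0.093 0.102] y -0.02 0.027
bell top [nan nan nan] 0
[ 0.43528347 -0.03699367  0.05508708] 10
ray button top [ 0.4331121 -0.0342527  0.059    ]
  return np.nanmean(a, axis, out=out, keepdims=keepdims)
```

View pics/i1.png

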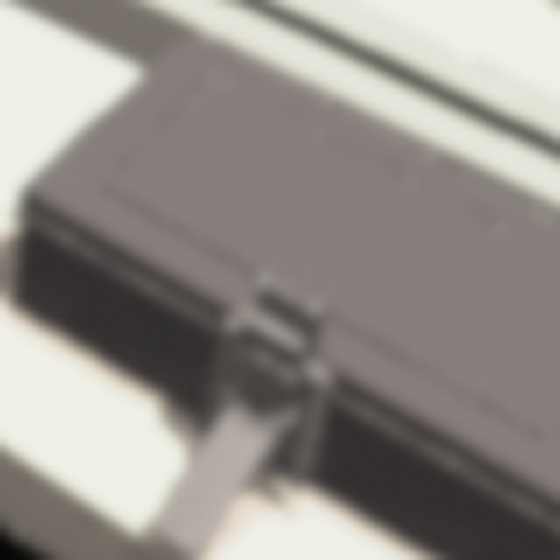

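It is latched. The handle slopes 28° downward, the lid plane is level, and the bar is in the keeper at crop (280,330). Next is the large bell, with its button at about (0.434,-0.035,0.059).

```bash
python3 - <<'E'
from h import *
print(totool([.434,-.035,.07]))
E
```

```text
(array([ -0.6, -14.1, 129.7]), array([0, 0, 0]))
```

>>> send_rows:
  deltas:
    - [-0.5, -14, 40, 0, 0, 0, 0]
    - [-0.5, -14, 80, 0, 0, 0, 0]
    - [-0.5, -14, 110, 0, 0, 0, 0]
    - [-0.5, -14, 130, 0, 0, 0, 0]
    - [-0.5, -14, 136, 0, 0, 0, 0]
    - [-0.5, -14, 136, 0, 0, 0, 0]

```text
clock: 32.45
ee_pos: [0.432, -0.0386, 0.0632]
tcp_rot: [3.141, 0.002, -0.054]
ft_force: [0.7, 0.6, 0.7]
gripper_width: 0.0005
gripper_force: 0.0
```

>>> send_rows:
  deltas:
    - [0, 0, 4, 0, 0, 0, 0]
    - [0, 0, 8, 0, 0, 0, 0]
    - [0, 0, 10, 0, 0, 0, 0]
    - [0, 0, 10, 0, 0, 0, 0]

```text
clock: 32.85
ee_pos: [0.4336, -0.0379, 0.0543]
tcp_rot: [-3.141, -0.002, -0.053]
ft_force: [1.0, -1.3, 4.1]
gripper_width: 0.0002
gripper_force: 2.1
```

>>> send_rows:
  deltas:
    - [0, 0, 2, 0, 0, 0, 0]
    - [0, 0, 3, 0, 0, 0, 0]
    - [0, 0, 3, 0, 0, 0, 0]

```text
clock: 33.15
ee_pos: [0.4338, -0.0379, 0.0533]
tcp_rot: [-3.142, -0.003, -0.052]
ft_force: [-9.9, 0.7, 35.7]
gripper_width: 0.0005
gripper_force: 17.9
```

>>> send_rows:
  deltas:
    - [0, 0, -5, 0, 0, 0, 0]
    - [0, 0, -30, 0, 0, 0, 0]
    - [0, 0, -80, 0, 0, 0, 0]
    - [0, -40, -120, 0, 0, 0, 0]
    - [0, -80, -120, 0, 0, 0, 0]
    - [0, -80, -120, 0, 0, 0, 0]
    - [0, -80, -120, 0, 0, 0, 0]

```text
clock: 33.85
ee_pos: [0.4365, 0.0428, 0.1708]
tcp_rot: [-3.141, -0.0, -0.051]
ft_force: [0.2, 0.2, -0.8]
gripper_width: 0.0004
gripper_force: 0.0
```

```bash
python3 latch.py j1 | grep -v y; python3 -c "
from h import *
print(r.job_done())"
```

```text
33.85 [0.4365 0.0428 0.1708] [-3.141 -0.    -0.051] F [ 0.2  0.2 -0.8] w 0.0004 g 0.0 box [-0.0451  0.3428  0.1708]
scene lid plane [0.0026 0.0003 0.0767]
349
top lid plane [0.002  0.0014 0.079 ]
157
the job is handed in; nothing more can be done
None
```

The job is handed in at about 34 s: both thermometers and the timer (the only instruments there) are in the box, the lid is latched tight, and the large bell was pressed fully and released; the hand-in call returned no verdict.

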